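Lock a star wheel on its spindle with a snap ring

TASK

Lock the blue star wheel onto its spindle: take the bent-nose pliers from their rest, pick up the snap ring from the tray with both pliers pins in its eyes (do not handle the ring with the gripper's fingers), spread it, lower it over the spindle's end onto the wheel's hub and let it close into the groove. Lay the pliers back on their rest as they lay before. Then push the star wheel round by about one pocket to see that it runs freely, and leave the bottles and jars where they stand.

Things in the scene. Friction and masses are not known exactly. Their poses are not given: they have to be found in the camera images.
- pliers_pivot (a point): Bent-nose circlip pliers, 195 mm long, 0.18 kg, two levers on an upright pin, red handles, lying level on their rest. Point: centre of the pin at mid-thickness; axes of the left lever, with handles released: x along the middle line to the nose, y left, z up. Balance point 64 mm behind it. The pivot boss is 26 mm across, 14 mm thick.
- pliers_grip (a point): Where to hold the pliers: midway between the handles at mid-height, 68 mm behind the pivot, same axes. The handles are bars 18 mm tall, running from 40 to 128 mm behind the pivot; here their outer faces are 64 mm apart released, 32 mm at the squeeze stop. Squeezing them together SPREADS the tips. Spring: 16 N here when released, 18 N squeezed (about 23 N with the ring).
- pliers_lever (a joint): Angle between the pliers levers: 0 released, 0.49 rad at the hard stop of the squeeze. Both levers turn alike, about the middle line, when squeezed evenly; the middle line keeps its direction.
- tip_l (a point): Lower end of the left pliers pin (left seen from the handles). The noses bend straight down: a 16 mm shoulder ends 27 mm below the pivot's level, below it a round-ended pin, 6 mm diameter, 9 mm long, ending here, 36 mm below that level. Released, the pins are 62 mm ahead of the pivot and 17 mm either side of the middle line; squeezed to the stop, 56 mm ahead and 31 mm either side.
- tip_r (a point): Lower end of the right pliers pin.
- rest_saddle (a point): Place of pliers_pivot on the fixed steel pliers rest (165 x 70 mm), 52 mm above the table; x the way the nose points, z up. Under it a saddle, 16 mm long, with two 10 mm high cheeks, 38 mm clear. A bar 118 mm behind carries the handle ends between end cheeks 86 mm clear. Between saddle and bar all is free beside and below the handles, down to a 6 mm base plate.
- ring_mid (a point): Brass-coloured C-shaped spring-steel snap ring, 6 mm thick, 50 mm outside, 37.6 mm inside when released, 58 g, lying flat in the tray. Point: its centre, 3 mm above its underside; x from the centre to the open side with the eyes, z up. Its axes are those of the ring's back. Spread fully, the middle of its opening lies 5 mm from here towards the eyes and it clears a 42 mm shaft by 1.5 mm.
- ring_arm_l (a joint): Opening of the ring's left arm (seen from its back towards the eyes): 0 contracted, about 0.30 rad when the pliers spread it fully. A spring closes it: 2 N at the eye when contracted, 5 N fully spread.
- ring_arm_r (a joint): The same for the right arm.
- eye_l (a point): Centre of the upper face of the left arm's eye: an upright bush, 17 mm outside, 10 mm bore right through, 10 mm high from the ring's underside. Released, the eyes lie 24 mm from the ring's centre towards the open side and 17.3 mm to either side, so the released pliers pins fit down into both eyes when the pliers reach in from the open side, nose towards the ring's back.
- eye_r (a point): The same for the right arm's eye. With the nose towards the ring's back, the pliers' left pin goes into this eye. Round the spindle the fully spread ring has its eyes 16 mm from the spindle axis, measured along the ring's x, the closed ring 24 mm, while the pins move 6 mm forward as the handles open: back the pliers off some 12 mm while easing the handles.
- parts_tray: Shallow steel tray with the ring, 120 x 120 mm, fixed, rim 10 mm high, inner floor 3 mm above the table. Origin at the centre of its underside.
- groove (a point): On the axis of the fixed upright spindle (42 mm diameter) of a stainless bottle-indexing unit, level with the flat top of the star wheel's hub (66 mm diameter, 106 mm above the table); z up. The groove, 37 mm diameter, opens from this level to 8 mm above it, so a ring lying on the hub closes into it. Above: a 4 mm collar of 42 mm diameter, then a cone 8 mm high narrowing to 31 mm.
- spindle_end (a point): Top of the spindle, 20 mm above the hub's top. Axes of the unit: x away from its front panel. The deck, 256 x 226 mm, is 62 mm above the table. A white bottle guide stands round the wheel's far side, within 42 degrees either side of the unit's x, 116 mm from the axis, up to 104 mm above the table.
- star_wheel (a joint): Angle of the star wheel about the spindle, counter-clockwise seen from above; it turns freely without limits and stays where it is left (about 0.04 N m of friction).
- pocket (a point): Middle of one pocket of the blue star wheel, 75 mm from the spindle axis, at mid-thickness, 85 mm above the table. The wheel: 170 mm diameter, disc from 78 to 92 mm above the table, six half-round pockets 55 mm wide, 60 degrees apart, lobes between them. A fingertip lowered into a pocket can push a lobe round.
- bottle_a: Bystander: white bottle with a red cap, 54 mm across, 135 mm tall. Origin at the centre of its underside.
- bottle_b: Bystander: second white bottle with a red cap, 54 mm across, 135 mm tall. Origin at the centre of its underside.
- jar_a: Bystander: white jar with a blue lid, 80 mm across, 120 mm tall. Origin at the centre of its underside.
- jar_b: Bystander: second white jar with a blue lid, 80 mm across, 120 mm tall. Origin at the centre of its underside.
- amber: Bystander: small amber bottle with a white cap, 52 mm across, 100 mm tall. Origin at the centre of its underside.
Mind the look-alikes: they are no part of the job. Of the things that look like the parts_tray, take the one that is farthest to the robot's right at the start.

How it is judged:
On the way, in this order (a step that is already met when the one before it is completed fails the run):
1. the ring, spread on the pliers pins, is lifted clear of the tray (z of ring_mid in the frame of parts_tray above 0.03 m and value of joint each of ring_arm_l, ring_arm_r above 0.15 rad and contact force between pliers and snap_ring above 1 N), for 0.2 s.
2. the ring lies closed in the spindle's groove, the pliers free of it (horizontal distance between ring_mid and groove below 0.004 m and z of ring_mid in the frame of groove between 0.0005 and 0.0065 m and value of joint each of ring_arm_l, ring_arm_r below 0.08 rad and angle between ring_mid's own z axis and vertical below 0.12 rad and contact force between pliers and snap_ring below 0.3 N), for 0.2 s.
3. the pliers lie on their rest again (distance between pliers_pivot and rest_saddle below 0.012 m and angle between pliers_pivot's own z axis and vertical below 0.12 rad and angle between the x axis of pliers_pivot and the x axis of rest_saddle, either way round below 0.2 rad and contact force between the fingers and pliers below 0.3 N), for 0.2 s.
4. the star wheel has been turned on by about one pocket (distance of pocket from where it was at the start of the episode above 0.055 m), for 0.1 s.
At the end, for the whole second after the job is handed in: Ring flat in the groove on the hub (within 4 mm of the axis, 3.5 mm in height, 0.12 rad), both arms closed (under 0.08 rad); pliers level on their rest (pivot within 12 mm, nose within 0.2 rad); wheel at rest, its pocket over 30 mm from its start after moving over 55 mm; all still (horizontal distance between ring_mid and groove below 0.004 m and z of ring_mid in the frame of groove between 0.0005 and 0.0065 m and value of joint each of ring_arm_l, ring_arm_r below 0.08 rad and angle between each of ring_mid, pliers_pivot's own z axis and vertical below 0.12 rad and distance between pliers_pivot and rest_saddle below 0.012 m and angle between the x axis of pliers_pivot and the x axis of rest_saddle, either way round below 0.2 rad and distance of pocket from where it was at the start of the episode above 0.03 m and linear speed of each of snap_ring, pliers below 0.02 m/s and velocity of joint star_wheel between -0.1 and 0.1 rad/s); the robot touches nothing.
It fails at once if a bottle or jar is pushed or knocked over (distance of any of bottle_a, jar_a, jar_b, amber, bottle_b from where it was at the start of the episode above 0.03 m).
It fails at once if the fingers handle the ring instead of the pliers (contact force between the fingers and snap_ring above 3 N).
It also fails if it takes over 72 s, if anything falls off the work surface, if the arm or the gripper's body presses on something with over 40 N, if the wrist force passes 120 N, or if a joint passes its speed limit or range.

ROBOT

A 7-joint arm with a two-finger parallel gripper is mounted at the origin on the work surface. World frame = base frame: x ahead of the robot, y to its left, z up, the work surface at z = 0. Lengths are in m, angles in rad, forces in N, time in s.
With the tool pointing down it reaches from about 0.425 to 1.025 m from the base axis. Payload 3.6 kg.
Tool frame: the origin (TCP) lies at the very end of the fingers, on their centre line; the grasp point (between the pads) lies behind it (ctrl.grip_depth is the z of the grasp point in the tool frame, in m); z points along the fingers, y is the direction in which the jaws open and shut (so a half turn about z gives the same grasp; the last joint's range is limited). The gripper opens to 85 mm and grips with 20 to 120 N. Pads are 22 mm wide; open, the fingers measure 114 mm over their backs; the gripper's body (76 mm by 85 mm) begins 54 mm behind the grasp point. The pads swing forward as they close: fully open they stand 13 mm farther back than shut.
Start: joints at [1.143, 0.591, 0.048, 1.609, -0.033, 0.943, -0.034], TCP at [0.238, -0.685, 0.231] pointing down, gripper open.
Joint ranges: [-2.69, 2.69], [-0.47, 2.24], [-1.27, 1.36], [0.19, 2.51], [-1.53, 4.68], [0.08, 2.07], [-3.09, 3.09]. Speed limits (rad/s): [2.57, 2.57, 3.14, 3.14, 3.14, 3.14, 3.14].

INTERFACE

Orientations are given as a 3x3 rotation matrix whose columns are the frame's x, y, z axes.
In Python, from rig import ctrl gives the robot as it stands.
- The arm moves only by the shell command python3 -m creep 'ROWS' [FORCE]. ROWS is JSON, a list of rows, each a list of 7 numbers: the shift along the tool's x, y, z in mm, then the turn, a rotation vector about the tool's x, y, z in rad, then the finger opening in mm, from 0 to 85.4. In form: [[tx, ty, tz, rx, ry, rz, grip], ...]. A call has 1 to 12 rows; each row shifts and turns the commanded pose from where the row before left it, along the tool's axes as they then stand; what a row does not reach is not made up. A row lasts 1/12 s, in which the tool goes at most 41.7 mm and 7.16 degrees, less where a joint would pass 70% of its speed; a pose out of reach is approached as far as the arm can. A call with a gripper value outside its range is refused whole. The fingers move at their own pace and stop on an object; FORCE is the grip in N (left out, the last holds). Time passes only in rows, so rows that do not move let the fingers close. It gives the time, the measured TCP pose, the force and the opening at its end, in the units of the state.
- ctrl.state(): the state, without advancing time (a new reading comes with each control period).
- ctrl.read_camera(name): name is "scene" or "top"; returns the picture (384x512x3 uint8, red, green, blue); there is no depth.
- ctrl.camera_params(name): a dict with "fx", "fy", "cx", "cy" (pixels), "extrinsics" (4x4, takes a point from camera to world coordinates). Camera axes: x right, y up, looking along -z (the intrinsics and any distortion apply to the point x, -y, -z); pixel columns grow to the right and rows downward; lengths in m; the calibration is good to about 2 mm. A picture is of the moment at which its call begins. camera_params takes no time and is no camera call.
- ctrl.job_done(): hands the job in, once; it reports no verdict.
The state is a dict: "time_s": time; "joints": joint angles; "dq": joint speeds; "joint_torque": joint torques, N m; "ee_pos": TCP position; "orientation": TCP orientation; "force": force on the tool from outside, world axes, zero at the start; "ft_torque": the same for the moment, N m; "width": finger opening in m.
Only numpy, scipy, OpenCV 4.12 (cv2) and the standard library are available. Lean on these libraries where they do the work, as an engineer would, in place of code of your own. Each camera call takes 0.05 s, during which the arm holds its last target.

## Working session

There is one attempt and no reset: what is moved stays moved. The work goes in short steps, Python scripts to look and compute and a shell command to move; the robot and the scene stay as the last step left them, time stands still between calls to the robot, and variables do not carry over. Pictures are saved under pics/ and viewed, and the job is handed in when it is done.

```bash
ls; mkdir -p pics; python3 - <<'E'
from rig import ctrl
import cv2
print(ctrl.state()); print(ctrl.grip_depth)
for n in("scene","top"):
    im=ctrl.read_camera(n); cv2.imwrite(f"pics/{n}0.png",im[:,:,::-1])
    print(ctrl.camera_params(n))
E
```

```text
pics
{'time_s': 0.0, 'joints': array([ 1.14249669,  0.59211217,  0.04829943,  1.60982678, -0.03330064,
        0.94268917, -0.03367196]), 'dq': array([ 0.00039832, -0.00020605, -0.00126114, -0.0001583 ,  0.00074055,
       -0.00059362,  0.00246066]), 'joint_torque': array([ 5.05512116e-05, -5.48689198e+01,  1.54654685e+00, -1.98122746e+01,
        9.39957099e-03,  8.77984450e-03, -8.95285808e-06]), 'ee_pos': array([ 0.23795657, -0.68396432,  0.23014427]), 'orientation': array([[ 9.44440477e-01,  3.28681400e-01, -8.50080666e-04],
       [ 3.28682476e-01, -9.44438233e-01,  2.06236742e-03],
       [-1.24986870e-04, -2.22718989e-03, -9.99997512e-01]]), 'force': array([ 0.21238206, -0.145096  ,  1.09134856]), 'ft_torque': array([-0.00992467,  0.02693312, -0.01693067]), 'width': 0.0854593099940765}
-0.0187
{'fx': 435.11727203517796, 'fy': 435.11727203517796, 'cx': 256.12636453151634, 'cy': 193.3257900204572, 'extrinsics': array([[ 0.46728752, -0.63060493,  0.61966103,  1.26814847],
       [ 0.88388846,  0.31769376, -0.34323733, -0.35643374],
       [ 0.01958471,  0.70810175,  0.70583875,  0.91122305],
       [ 0.        ,  0.        ,  0.        ,  1.        ]])}
{'fx': 450.1460830602101, 'fy': 450.1460830602101, 'cx': 252.08045508617738, 'cy': 194.36802767234582, 'extrinsics': array([[-0.02339335,  0.98221651, -0.18628869,  0.30246923],
       [-0.99965198, -0.02070927,  0.01634142,  0.04119436],
       [ 0.01219291,  0.18660614,  0.98235914,  1.41817976],
       [ 0.        ,  0.        ,  0.        ,  1.        ]])}
```

View pics/scene0.png

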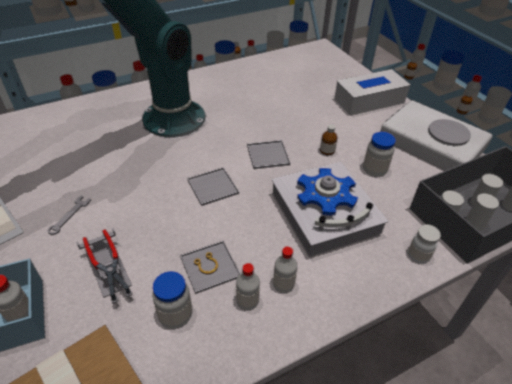

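View pics/top0.png

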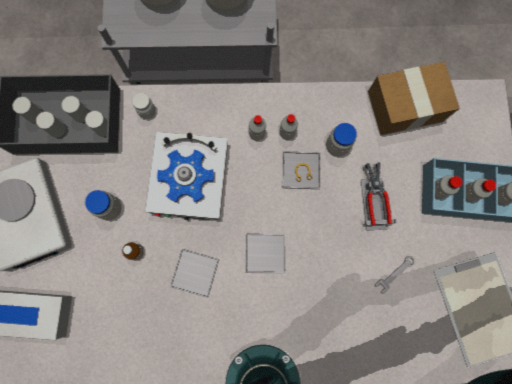

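```bash
cat > h.py <<'E'
from rig import ctrl
import numpy as np, cv2
P={n:ctrl.camera_params(n) for n in("scene","top")}
def ray(n,u,v):
    p=P[n];E=p["extrinsics"]
    d=np.array([(u-p["cx"])/p["fx"],-(v-p["cy"])/p["fy"],-1.])
    return E[:3,3],E[:3,:3]@d
def atz(n,u,v,z):
    o,d=ray(n,u,v);return o+d*(z-o[2])/d[2]
def proj(n,X):
    p=P[n];E=p["extrinsics"];c=E[:3,:3].T@(np.array(X,float)-E[:3,3])
    return np.array([p["cx"]+p["fx"]*c[0]/-c[2],p["cy"]-p["fy"]*c[1]/-c[2]])
def tri(a,b):
    # a=(n,u,v)
    A=[];B=[]
    for n,u,v in(a,b):
        o,d=ray(n,u,v);d=d/np.linalg.norm(d);M=np.eye(3)-np.outer(d,d);A.append(M);B.append(M@o)
    X=np.linalg.lstsq(np.vstack(A),np.hstack(B),rcond=None)[0]
    return X,[np.round(proj(n,X)-[u,v],2) for n,u,v in(a,b)]
def crop(n,u0,v0,u1,v1,k,out,im=None,grid=10):
    if im is None: im=ctrl.read_camera(n)[:,:,::-1]
    c=cv2.resize(im[v0:v1,u0:u1],None,fx=k,fy=k,interpolation=cv2.INTER_CUBIC)
    # pixel centre u -> (u-u0+.5)*k-.5
    for u in range(u0,u1):
        if u%grid==0:
            x=int((u-u0+.5)*k);cv2.line(c,(x,0),(x,6),(255,0,255),1);cv2.putText(c,str(u),(x-10,16),0,.35,(255,0,255),1)
    for v in range(v0,v1):
        if v%grid==0:
            y=int((v-v0+.5)*k);cv2.line(c,(0,y),(6,y),(255,0,255),1);cv2.putText(c,str(v),(8,y+4),0,.35,(255,0,255),1)
    cv2.imwrite("pics/"+out,c)
E
python3 - <<'E'
from h import *
t=cv2.imread("pics/top0.png");s=cv2.imread("pics/scene0.png")
crop("top",350,155,405,235,7,"t_pl.png",t)
crop("top",275,145,327,195,11,"t_ring.png",t)
crop("top",140,125,235,225,6,"t_wh.png",t)
crop("scene",75,220,140,305,7,"s_pl.png",s)
crop("scene",175,235,245,295,9,"s_ring.png",s)
crop("scene",265,155,390,265,6,"s_wh.png",s)
E
```

```text
(no output)
```

View pics/t_pl.png

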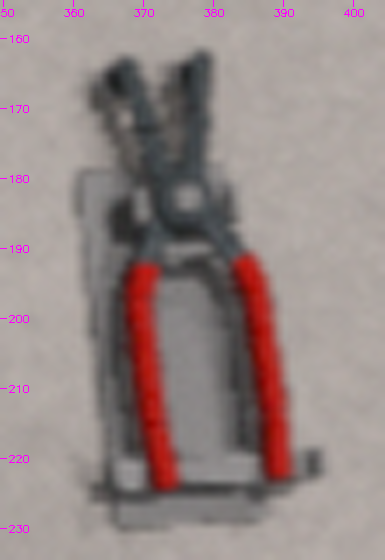

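View pics/t_ring.png

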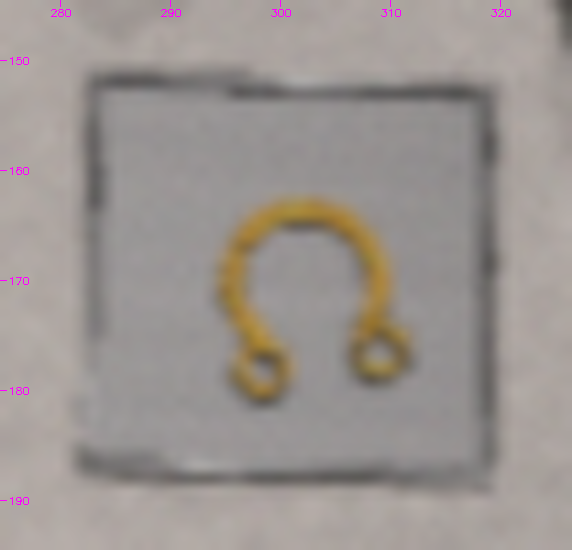

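View pics/t_wh.png

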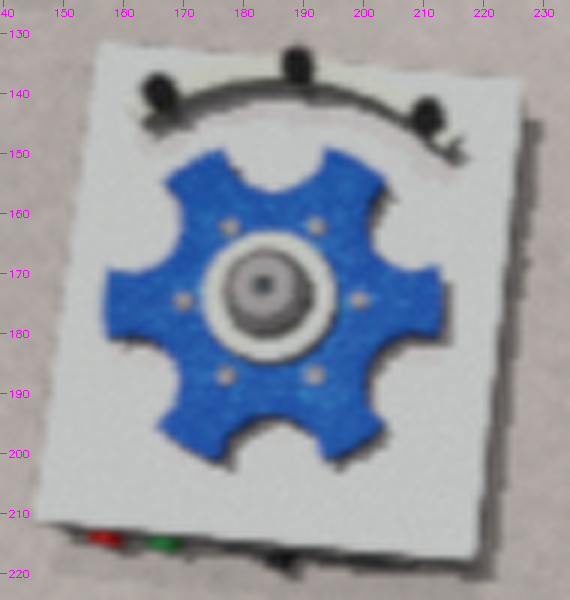

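View pics/s_pl.png

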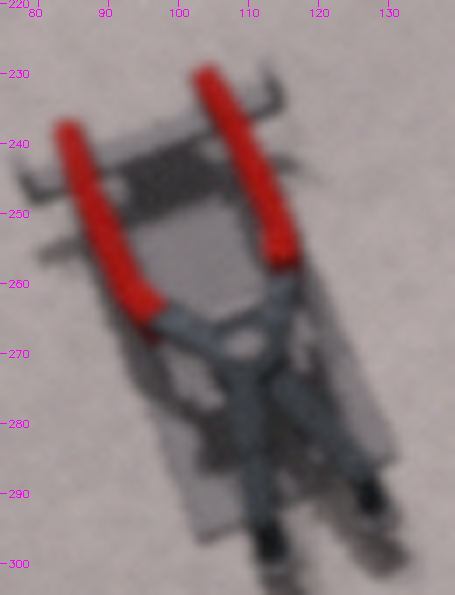

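View pics/s_ring.png

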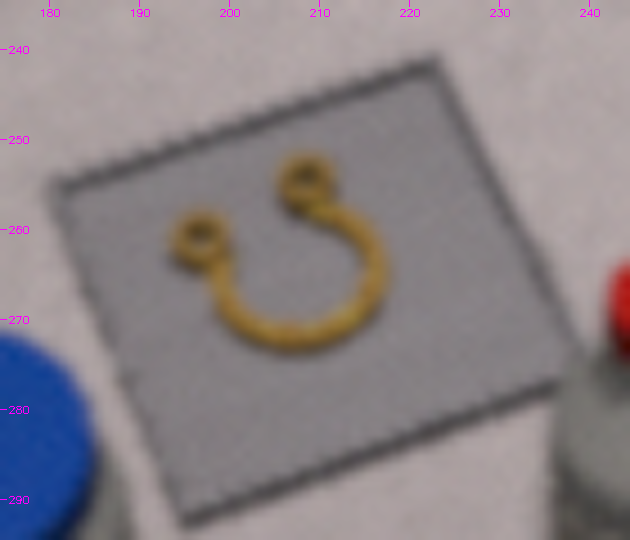

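View pics/s_wh.png

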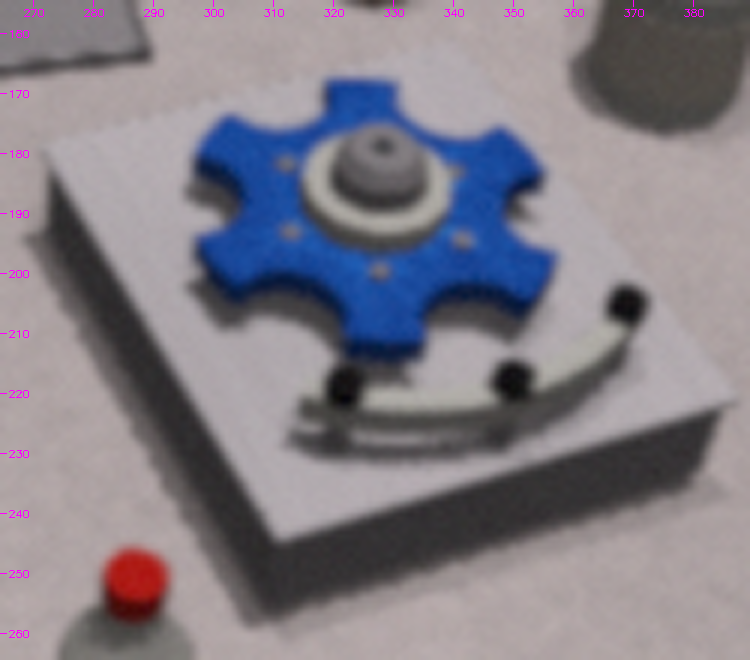

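```bash
python3 - <<'E'
from h import *
np.set_printoptions(precision=4,suppress=True)
def both(name,t,s,z):
    print(name,atz("top",*t,z),atz("scene",*s,z),tri(("top",*t),("scene",*s)))
both("pivot",(375.9,183.1),(109.2,268.5),.059)
both("eyeL?",(298.1,178.5),(208.5,254.8),.013)
both("eyeR?",(309.0,176.7),(196.5,261.2),.013)
both("spTop",(183.3,171.8),(328,178.8),.126)
print("hub",atz("top",184.3,174,.106))
for c in[(146,268),(165,487),(248,262),(280,475)]:
    print("handle",atz("top",350+c[0]/7-.5,155+c[1]/7-.5,.061))
for c in[(120,70),(200,60)]: print("nose",atz("top",350+c[0]/7-.5,155+c[1]/7-.5,.059))
for c in[(92,82),(490,92),(490,480),(83,462)]: print("tray",atz("top",275+c[0]/11-.5,145+c[1]/11-.5,.01))
for c in[(98,40),(523,82),(475,556),(38,520)]: print("deck",atz("top",140+c[0]/6-.5,125+c[1]/6-.5,.062))
E
```

```text
pivot [ 0.5877 -0.3659  0.059 ] [ 0.5857 -0.3668  0.059 ] (array([ 0.5872, -0.3661,  0.0605]), [array([0.22, 0.04]), array([ 0.3 , -0.01])])
eyeL? [ 0.6176 -0.1308  0.013 ] [ 0.6215 -0.1323  0.013 ] (array([ 0.6185, -0.1313,  0.0088]), [array([-0., -0.]), array([-0.,  0.])])
eyeR? [ 0.6227 -0.166   0.013 ] [ 0.6262 -0.1672  0.013 ] (array([ 0.6236, -0.1665,  0.0094]), [array([-0.02, -0.01]), array([-0.03,  0.  ])])
spTop [0.6194 0.2206 0.126 ] [0.6164 0.2216 0.126 ] (array([0.6186, 0.22  , 0.1286]), [array([0.08, 0.05]), array([ 0.1 , -0.01])])
hub [0.6175 0.2204 0.106 ]
handle [ 0.5571 -0.3459  0.061 ]
handle [ 0.4602 -0.3471  0.061 ]
handle [ 0.5589 -0.3912  0.061 ]
handle [ 0.4643 -0.3977  0.061 ]
nose [ 0.6476 -0.3413  0.059 ]
nose [ 0.6515 -0.3775  0.059 ]
tray [ 0.7075 -0.0854  0.01  ]
tray [ 0.7021 -0.2029  0.01  ]
tray [ 0.5853 -0.1969  0.01  ]
tray [ 0.5931 -0.0786  0.01  ]
deck [0.7681 0.3163 0.062 ]
deck [0.7409 0.0942 0.062 ]
deck [0.4914 0.1217 0.062 ]
deck [0.5145 0.3424 0.062 ]
```

```bash
cat > ov.py <<'E'
from h import *
def plier_pts(x,y,z,yaw,th=0.0):
    # dict of 3D polylines
    c,s=np.cos(yaw),np.sin(yaw)
    W=lambda p:np.array([x+c*p[0]-s*p[1],y+s*p[0]+c*p[1],z+p[2]])
    f=th/.49; px=62-6*f; py=17+14*f
    L=[]
    for sg in(1,-1):
        L.append([W((px/1e3,sg*py/1e3,-.027)),W((px/1e3,sg*py/1e3,-.036))])
        L.append([W((px/1e3,sg*py/1e3,.005)),W((px/1e3,sg*py/1e3,-.027))])
    a=np.linspace(0,2*np.pi,24)
    L.append([W((.013*np.cos(t),.013*np.sin(t),.007)) for t in a])
    w=(64-32*f)/2e3
    for sg in(1,-1): L.append([W((-.058,sg*w,.009)),W((-.078,sg*w,.009))])
    L.append([W((-.128,0,.009)),W((.062,0,.009))])
    return L
def draw(n,L,im,u0,v0,u1,v1,k,out,cols=((0,255,0),)):
    c=cv2.resize(im[v0:v1,u0:u1],None,fx=k,fy=k,interpolation=cv2.INTER_CUBIC)
    for i,l in enumerate(L):
        p=np.array([(proj(n,q)-[u0,v0]+.5)*k for q in l]).astype(int)
        cv2.polylines(c,[p.reshape(-1,1,2)],False,cols[i%len(cols)],1,cv2.LINE_AA)
    cv2.imwrite("pics/"+out,c)
def circ(x,y,z,r): return [np.array([x+r*np.cos(t),y+r*np.sin(t),z]) for t in np.linspace(0,2*np.pi,40)]
def rect(x,y,z,yaw,x0,x1,y0,y1):
    c,s=np.cos(yaw),np.sin(yaw)
    return [np.array([x+c*a-s*b,y+s*a+c*b,z]) for a,b in((x0,y0),(x1,y0),(x1,y1),(x0,y1),(x0,y0))]
def ring(x,y,z,yaw):  # z underside ; yaw of x axis (open side)
    L=[circ(x,y,z+.006,.025),circ(x,y,z+.006,.0188)]
    c,s=np.cos(yaw),np.sin(yaw)
    for sg in(1,-1):
        a,b=.024,sg*.0173; L.append(circ(x+c*a-s*b,y+s*a+c*b,z+.010,.0085)); L.append(circ(x+c*a-s*b,y+s*a+c*b,z+.010,.005))
    return L
E
python3 - <<'E'
from ov import *
t=cv2.imread("pics/top0.png");s=cv2.imread("pics/scene0.png")
L=plier_pts(.587,-.366,.052,.06)
draw("top",L,t,350,155,405,235,7,"a.png");draw("scene",L,s,75,220,140,305,7,"b.png")
yr=np.pi+.137
m=(.622,-.149);R=ring(m[0]-.024*np.cos(yr),m[1]-.024*np.sin(yr),.003,yr)
draw("top",R,t,275,145,327,195,11,"c.png");draw("scene",R,s,175,235,245,295,9,"d.png")
a=cv2.imread("pics/a.png");b=cv2.imread("pics/b.png");
def hc(l):
    H=max(i.shape[0] for i in l);return np.hstack([np.vstack([i,np.zeros((H-i.shape[0],i.shape[1],3),np.uint8)]) for i in l])
x=hc([a,b]);cv2.imwrite("pics/ov1.png",x)
x=hc([cv2.imread("pics/c.png"),cv2.imread("pics/d.png")]);x=cv2.resize(x,None,fx=.66,fy=.66,interpolation=3);print(x.shape);cv2.imwrite("pics/ov2.png",x)
W=[circ(.618,.2204,.106,.033),circ(.618,.2204,.126,.0155),circ(.618,.2204,.118,.021),circ(.618,.2204,.092,.085)]
draw("top",W,t,150,140,220,210,5,"c.png");draw("scene",W,s,285,155,370,225,5,"d.png")
x=hc([cv2.imread("pics/c.png"),cv2.imread("pics/d.png")]);print(x.shape);cv2.imwrite("pics/ov3.png",x)
E
```

```text
(363, 793, 3)
(350, 775, 3)
```

View pics/ov1.png

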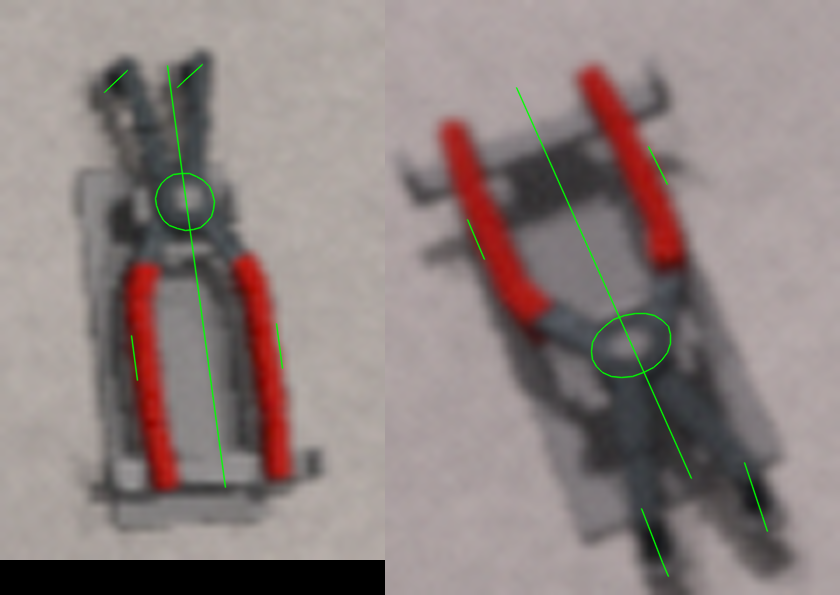

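View pics/ov2.png

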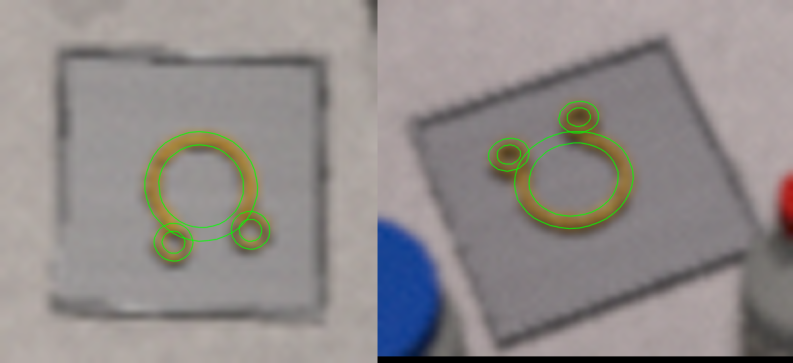

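View pics/ov3.png

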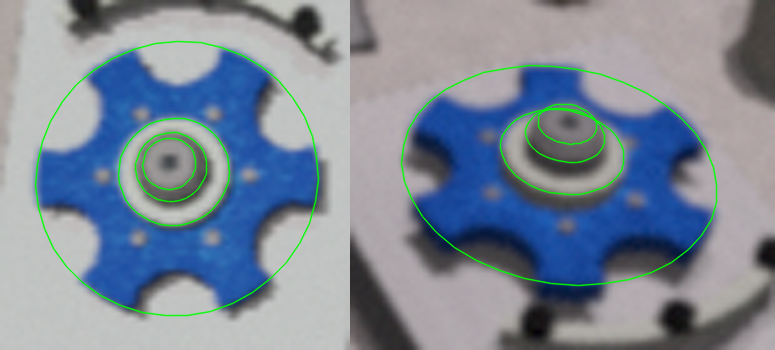

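```bash
cat > go.py <<'E'
from h import *
np.set_printoptions(precision=2,suppress=True)
def need(pos,yaw):
    s=ctrl.state();R=s["orientation"]
    c,sn=np.cos(yaw),np.sin(yaw)
    T=np.array([[c,sn,0],[sn,-c,0],[0,0,-1.]])
    d=T.T@(np.array(pos)-s["ee_pos"])*1e3
    rv=cv2.Rodrigues(R.T@T)[0].ravel()
    print("t",s["time_s"],"pos",np.round(s["ee_pos"],4),"yaw %.4f"%np.arctan2(R[1,0],R[0,0]),"w %.1f"%(s["width"]*1e3),"F",s["force"])
    print("rot first (tool):",np.round(rv,4)," then shift mm (new tool axes):",d, "| shift in present axes:",R.T@(np.array(pos)-s["ee_pos"])*1e3)
E
python3 -c "
from go import *
need((.5191,-.3701,.15),.06)"
python3 -m creep '[[0,0,0,0,0,0.09,85],[0,0,0,0,0,0.09,85],[0,0,0,0,0,0.095,85]]' 30; python3 -c "
from go import *
need((.5191,-.3701,.15),.06)"
```

```text
t 0.1 pos [ 0.24 -0.68  0.23] yaw 0.3349 w 85.3 F [-0.78  0.73  0.32]
rot first (tool): [-0.    0.    0.27]  then shift mm (new tool axes): [ 299.44 -296.53   80.27] | shift in present axes: [ 368.69 -203.96   80.64]
time_s: 0.35
ee_pos: [0.2379, -0.6843, 0.2306]
orientation: [[0.998, 0.055, -0.0], [0.055, -0.998, 0.001], [-0.0, -0.001, -1.0]]
force: [0.7, 1.0, -1.2]
width: 0.0847
t 0.35 pos [ 0.24 -0.68  0.23] yaw 0.0552 w 84.7 F [ 0.66  0.97 -1.22]
rot first (tool): [-0.  0. -0.]  then shift mm (new tool axes): [ 299.49 -296.76   80.61] | shift in present axes: [ 298.08 -298.1    80.92]
```

```bash
python3 -m creep '[[24.8,-24.8,6,0,0,0,85],[24.8,-24.8,6,0,0,0,85],[24.8,-24.8,6,0,0,0,85],[24.8,-24.8,6,0,0,0,85],[24.8,-24.8,6,0,0,0,85],[24.8,-24.8,6,0,0,0,85],[24.8,-24.8,6,0,0,0,85],[24.8,-24.8,6,0,0,0,85],[24.8,-24.8,6,0,0,0,85],[24.8,-24.8,6,0,0,0,85],[24.8,-24.8,6,0,0,0,85],[24.8,-24.8,6,0,0,0,85]]' ; python3 -c "
from go import *
need((.5191,-.3701,.15),.06)
crop('top',330,140,420,250,5,'t1.png');crop('scene',60,150,160,310,4,'s1.png')"
```

```text
time_s: 1.35
ee_pos: [0.5182, -0.3683, 0.1586]
orientation: [[0.998, 0.06, -0.001], [0.06, -0.998, 0.0], [-0.001, -0.0, -1.0]]
force: [0.5, 1.0, -0.5]
width: 0.085
t 1.35 pos [ 0.52 -0.37  0.16] yaw 0.0599 w 85.0 F [ 0.49  0.98 -0.46]
rot first (tool): [-0.  0. -0.]  then shift mm (new tool axes): [0.83 1.89 8.65] | shift in present axes: [0.83 1.9  8.65]
```

View pics/t1.png

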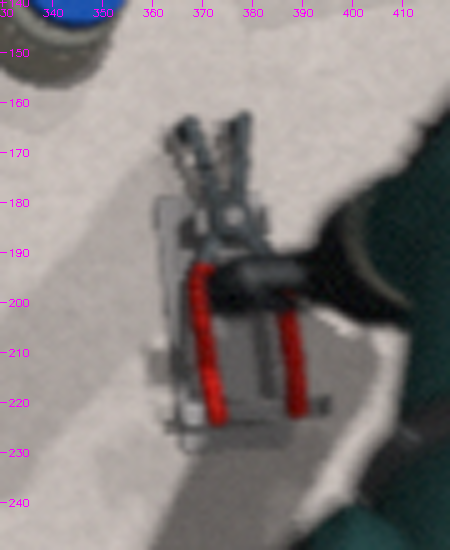

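View pics/s1.png

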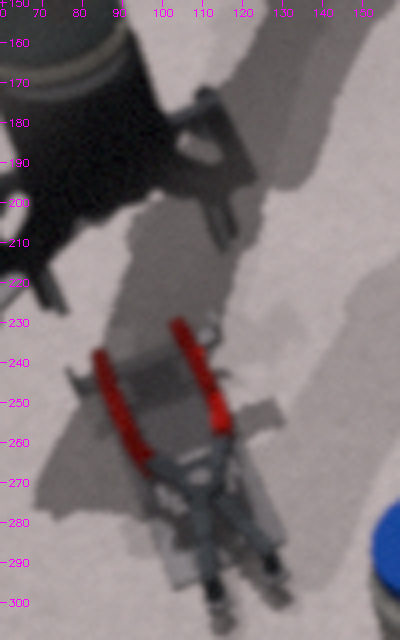

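```bash
python3 -c "
from go import *
s=ctrl.state();R=s['orientation'];p=s['ee_pos']
for sg in(1,-1):
  for w in (.0427,.052): 
    for n in('scene','top'): print(n,sg,w,proj(n,p+R@np.array([0,sg*w,-.013])))
"
python3 -m creep '[[0,2,30,0,0,0,85],[1,0,30,0,0,0,85],[0,0,30,0,0,0,85],[0,0,18,0,0,0,85],[0,0,12,0,0,0,85],[0,0,8,0,0,0,85],[0,0,0,0,0,0,85]]'; python3 -c "
from go import *
need((.5191,-.3701,.030),.06)
crop('top',330,140,420,250,5,'t2.png');crop('scene',60,190,160,310,5,'s2.png')"
```

```text
scene 1 0.0427 [ 74.61 225.64]
top 1 0.0427 [401.97 195.74]
scene 1 0.052 [ 70.37 227.3 ]
top 1 0.052 [405.2  195.44]
scene -1 0.0427 [112.09 210.95]
top -1 0.0427 [372.24 198.47]
scene -1 0.052 [116.03 209.41]
top -1 0.052 [369.   198.77]
time_s: 2.03
ee_pos: [0.5177, -0.3716, 0.0298]
orientation: [[0.998, 0.059, -0.002], [0.059, -0.998, 0.001], [-0.002, -0.001, -1.0]]
force: [-0.5, -0.3, -0.5]
width: 0.0854
t 2.0333 pos [ 0.52 -0.37  0.03] yaw 0.0595 w 85.4 F [-0.53 -0.3  -0.51]
rot first (tool): [-0.  0. -0.]  then shift mm (new tool axes): [ 1.51 -1.41 -0.16] | shift in present axes: [ 1.51 -1.42 -0.16]
```

View pics/s2.png

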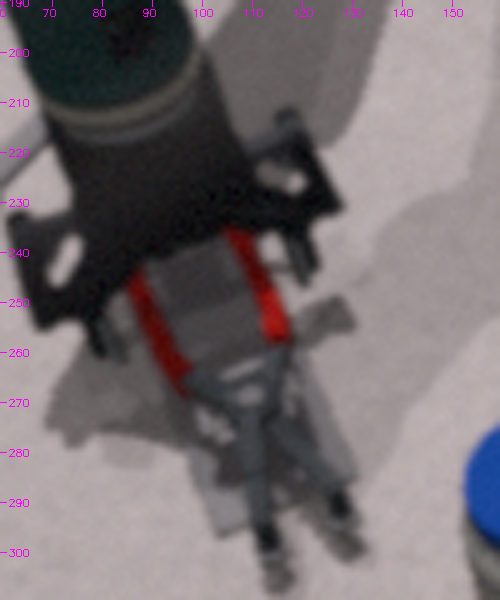

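```bash
python3 -m creep '[[1.5,-1.2,0,0,0,0,74],[0,0,0,0,0,0,68],[0,0,0,0,0,0,66],[0,0,0,0,0,0,64],[0,0,0,0,0,0,62],[0,0,0,0,0,0,62]]' 40; python3 -m creep '[[0,0,0,0,0,0,62],[0,0,0,0,0,0,62]]'; python3 -c "
from go import *
need((.5191,-.3701,.030),.06)
crop('top',330,140,420,250,5,'t3.png');crop('scene',60,190,160,310,5,'s3.png')"
```

```text
time_s: 2.63
ee_pos: [0.5208, -0.3711, 0.0329]
orientation: [[0.998, 0.06, 0.002], [0.06, -0.998, -0.001], [0.002, 0.001, -1.0]]
force: [-0.6, 1.5, 6.8]
width: 0.0625
time_s: 2.8
ee_pos: [0.5208, -0.3712, 0.0329]
orientation: [[0.998, 0.06, 0.002], [0.06, -0.998, -0.001], [0.002, 0.001, -1.0]]
force: [-0.9, 1.5, 6.9]
width: 0.0627
t 2.8 pos [ 0.52 -0.37  0.03] yaw 0.0600 w 62.7 F [-0.91  1.46  6.94]
rot first (tool): [ 0. -0. -0.]  then shift mm (new tool axes): [-1.59 -1.16  2.87] | shift in present axes: [-1.6  -1.17  2.87]
```

View pics/s3.png

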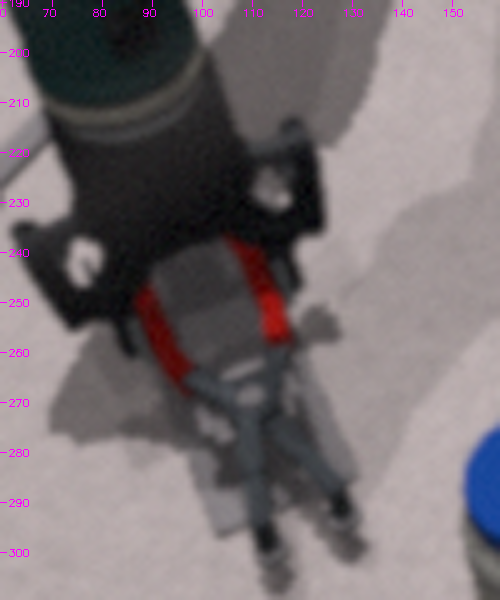

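View pics/t3.png

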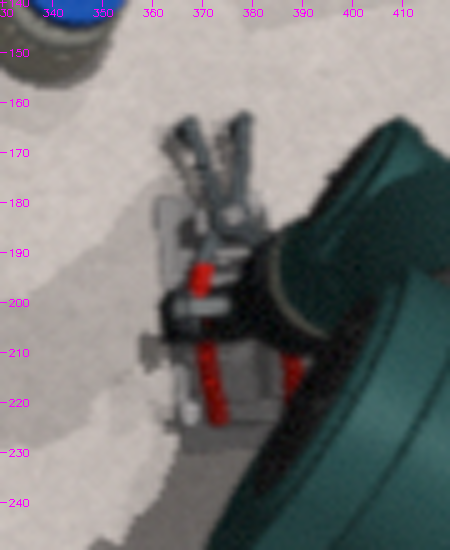

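```bash
python3 -m creep '[[0,0,-5,0,0,0,62],[0,0,-10,0,0,0,62],[0,0,-15,0,0,0,62],[0,0,-25,0,0,0,62],[0,0,-25,0,0,0,62],[0,0,-25,0,0,0,62],[0,0,-15,0,0,0,62],[0,0,-5,0,0,0,62],[0,0,0,0,0,0,62]]'; python3 -c "
from go import *
need((.5191,-.3701,.030),.06)
crop('top',330,120,420,230,5,'t4.png');crop('scene',60,150,170,290,5,'s4.png')"
```

```text
time_s: 3.65
ee_pos: [0.5207, -0.3709, 0.1581]
orientation: [[0.998, 0.06, 0.003], [0.06, -0.998, -0.002], [0.002, 0.002, -1.0]]
force: [-0.5, 0.1, -1.9]
width: 0.0626
t 3.65 pos [ 0.52 -0.37  0.16] yaw 0.0598 w 62.6 F [-0.47  0.13 -1.93]
rot first (tool): [ 0. -0. -0.]  then shift mm (new tool axes): [ -1.51  -0.91 128.1 ] | shift in present axes: [ -1.83  -1.12 128.09]
```

View pics/s4.png

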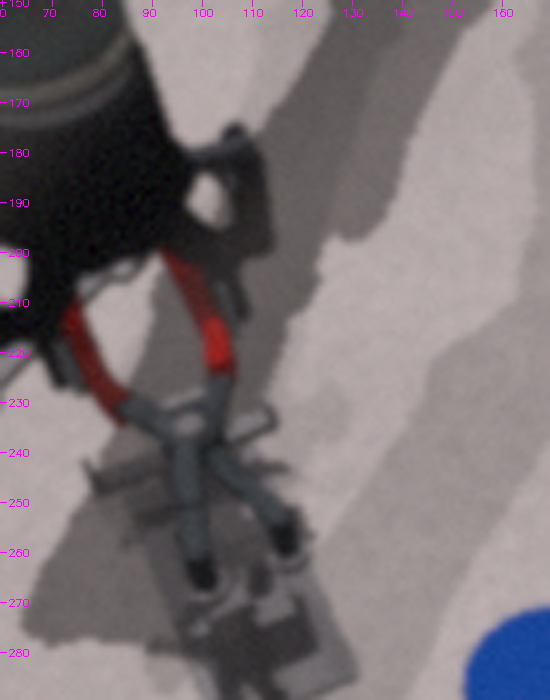

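View pics/t4.png

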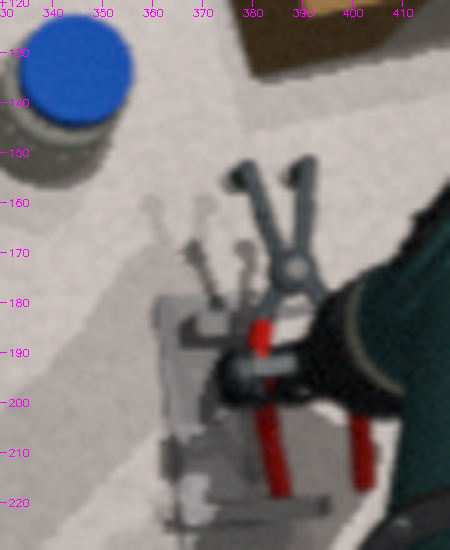

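```bash
python3 - <<'E'
from ov import *
np.set_printoptions(precision=4,suppress=True)
print(tri(("top",388.5,173.1),("scene",97.1,234.5)))
s=ctrl.state();p=s["ee_pos"];R=s["orientation"];print(p)
t=ctrl.read_camera("top")[:,:,::-1].copy();c=ctrl.read_camera("scene")[:,:,::-1].copy()
cv2.imwrite("pics/top4.png",t);cv2.imwrite("pics/scene4.png",c)
yaw=.06
pv=p+R@np.array([.067,0,0]);z=p[2]+.0191
L=plier_pts(pv[0],pv[1],z,yaw,.02)
draw("top",L,t,350,140,410,230,6,"a.png");draw("scene",L,c,60,190,135,280,6,"b.png")
a=cv2.imread("pics/a.png");b=cv2.imread("pics/b.png");cv2.imwrite("pics/ov4.png",np.hstack([a,b[:540]]))
E
```

```text
(array([ 0.589 , -0.3656,  0.1863]), [array([0., 0.]), array([0., 0.])])
[ 0.5193 -0.3699  0.1556]
```

View pics/ov4.png

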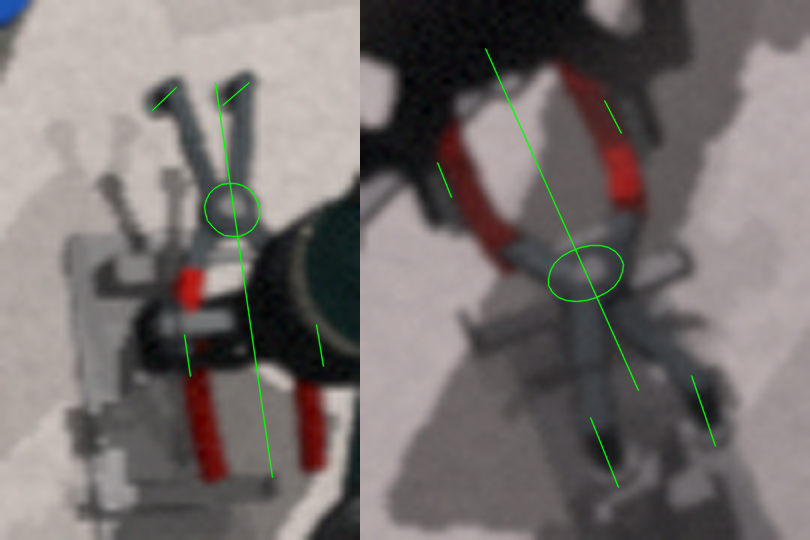

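```bash
cat > fit.py <<'E'
from h import *
from scipy.optimize import minimize
def mask(im):
    h=cv2.cvtColor(im,cv2.COLOR_BGR2HSV).astype(float)
    b,g,r=[im[:,:,i].astype(float) for i in range(3)]
    return np.clip((r-b-25)/50,0,1)
def ringpts(x,y,yaw,z0):
    # sample solid ring surface points incl. sides; released
    P=[];c,s=np.cos(yaw),np.sin(yaw)
    for zz in np.linspace(0,.006,4):
        for r in np.linspace(.0188,.025,5):
            for a in np.linspace(.62,2*np.pi-.62,100): P.append((r*np.cos(a),r*np.sin(a),zz))
    for zz in np.linspace(0,.010,5):
        for r in np.linspace(.005,.0085,3):
            for a in np.linspace(0,2*np.pi,30):
                for sg in(1,-1): P.append((.024+r*np.cos(a),sg*.0173+r*np.sin(a),zz))
    P=np.array(P);return np.c_[x+c*P[:,0]-s*P[:,1],y+s*P[:,0]+c*P[:,1],z0+P[:,2]]
def projs(n,X):
    p=P[n];E=p["extrinsics"];c=(X-E[:3,3])@E[:3,:3]
    return np.c_[p["cx"]+p["fx"]*c[:,0]/-c[:,2],p["cy"]-p["fy"]*c[:,1]/-c[:,2]]
def render(n,X,box,k=4):
    u0,v0,u1,v1=box
    q=((projs(n,X)-[u0,v0]+.5)*k).astype(int)
    m=np.zeros(((v1-v0)*k,(u1-u0)*k),np.uint8)
    ok=(q[:,0]>=0)&(q[:,1]>=0)&(q[:,0]<m.shape[1])&(q[:,1]<m.shape[0]);q=q[ok];m[q[:,1],q[:,0]]=1
    m=cv2.morphologyEx(m,cv2.MORPH_CLOSE,np.ones((3,3),np.uint8))
    f=cv2.resize(m.astype(np.float32),(u1-u0,v1-v0),interpolation=cv2.INTER_AREA)
    return cv2.GaussianBlur(f,(0,0),.8)
def fit(ns,ims,boxes,x0,z0=.003):
    T=[cv2.GaussianBlur(mask(i)[b[1]:b[3],b[0]:b[2]],(0,0),.5) for i,b in zip(ims,boxes)]
    def cost(v):
        e=0;X=ringpts(v[0]/1e3,v[1]/1e3,v[2]/50,z0)
        for n,t,b in zip(ns,T,boxes):
            f=render(n,X,b);e-=(f*t).sum()/np.sqrt((f*f).sum()*(t*t).sum())
        return e
    r=minimize(cost,[x0[0]*1e3,x0[1]*1e3,x0[2]*50],method="Nelder-Mead",options=dict(initial_simplex=np.array([[0,0,0],[3,0,0],[0,3,0],[0,0,3]])+[x0[0]*1e3,x0[1]*1e3,x0[2]*50],xatol=.02,fatol=1e-5))
    return r.x/[1e3,1e3,50],r.fun
E
python3 - <<'E'
from fit import *
np.set_printoptions(precision=4,suppress=True)
t=cv2.imread("pics/top0.png");s=cv2.imread("pics/scene0.png")
x0=(.646,-.146,3.28);bt=(285,155,320,187);bs=(185,243,227,282)
a,f=fit(["top"],[t],[bt],x0);print(a,f,a[2]-np.pi, a[:2]+.024*np.array([np.cos(a[2]),np.sin(a[2])]))
a,f=fit(["scene"],[s],[bs],x0);print(a,f,a[2]-np.pi, a[:2]+.024*np.array([np.cos(a[2]),np.sin(a[2])]))
for i in range(3):print(ctrl.state()["ee_pos"])
E
```

```text
[ 0.6469 -0.1463  3.2765] -0.94497569470666 0.134918675522691 [ 0.6231 -0.1495]
[ 0.6441 -0.1448  3.2947] -0.9372589853899884 0.1530587367526013 [ 0.6204 -0.1484]
[ 0.519  -0.3697  0.1548]
[ 0.519  -0.3697  0.1548]
[ 0.519  -0.3697  0.1548]
```

```bash
python3 -c "
from go import *
need((.4938,-.1671,.155),.14)"
```

```text
t 3.85 pos [ 0.52 -0.37  0.15] yaw 0.0599 w 62.1 F [ 0.03  0.03 -1.44]
rot first (tool): [-0.    0.   -0.08]  then shift mm (new tool axes): [   3.33 -204.16   -0.24] | shift in present axes: [ -13.01 -203.78    0.18]
```

```bash
python3 -m creep '[[0,0,0,0,0,-0.04,62],[0,-5,0,0,0,-0.04,62],[3,-15,0,0,0,0,62],[0,-22,0,0,0,0,62],[0,-28,0,0,0,0,62],[0,-30,0,0,0,0,62],[0,-30,0,0,0,0,62],[0,-28,0,0,0,0,62],[0,-22,0,0,0,0,62],[0,-15,0,0,0,0,62],[0,-7,0,0,0,0,62],[0,-2,0,0,0,0,62]]';python3 -m creep '[[0,0,15,0,0,0,62],[0,0,25,0,0,0,62],[0,0,25,0,0,0,62],[0,0,20,0,0,0,62],[0,0,12,0,0,0,62],[0,0,5,0,0,0,62],[0,0,2,0,0,0,62],[0,0,0,0,0,0,62]]'; python3 -c "
from go import *
need((.4938,-.1671,.050),.14)
for n in('top','scene'):cv2.imwrite('pics/%s5.png'%n,ctrl.read_camera(n)[:,:,::-1])
t=cv2.imread('pics/top5.png');s=cv2.imread('pics/scene5.png')
crop('top',275,140,330,210,8,'t5.png',t);crop('scene',165,225,245,295,8,'s5.png',s)"
```

```text
time_s: 4.85
ee_pos: [0.4941, -0.1654, 0.1557]
orientation: [[0.99, 0.142, -0.002], [0.142, -0.99, 0.001], [-0.002, -0.002, -1.0]]
force: [0.1, 0.9, -1.7]
width: 0.0625
time_s: 5.52
ee_pos: [0.495, -0.1689, 0.0521]
orientation: [[0.99, 0.138, 0.0], [0.138, -0.99, -0.0], [-0.0, 0.0, -1.0]]
force: [-0.5, -0.4, -2.4]
width: 0.0622
t 5.5167 pos [ 0.49 -0.17  0.05] yaw 0.1386 w 62.2 F [-0.51 -0.4  -2.36]
rot first (tool): [ 0.  0. -0.]  then shift mm (new tool axes): [-0.93 -1.95  2.14] | shift in present axes: [-0.93 -1.95  2.13]
```

View pics/s5.png

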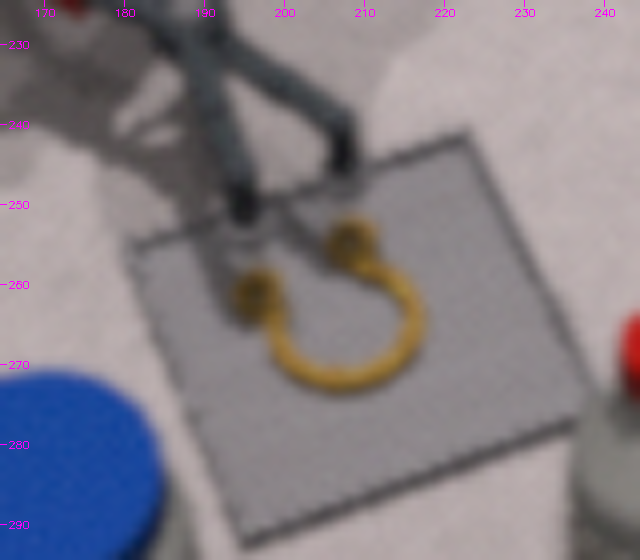

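View pics/t5.png

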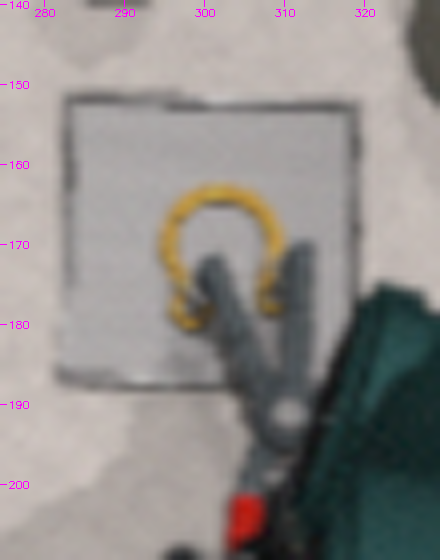

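```bash
cat > chk.py <<'E'
from ov import *
import sys
def show(tag,dx=.067,dy=0,dz=.0191,th=.02,bt=(275,140,330,210),bs=(165,225,245,295),k=7,ringpose=(.6455,-.1455,.003,np.pi+.142)):
    s=ctrl.state();p=s["ee_pos"];R=s["orientation"];print(s["time_s"],np.round(p,4),np.round(s["force"],1),round(s["width"]*1e3,1))
    t=ctrl.read_camera("top")[:,:,::-1].copy();c=ctrl.read_camera("scene")[:,:,::-1].copy()
    cv2.imwrite("pics/top%s.png"%tag,t);cv2.imwrite("pics/scene%s.png"%tag,c)
    yaw=np.arctan2(R[1,0],R[0,0])
    pv=p+R@np.array([dx,dy,0]);L=plier_pts(pv[0],pv[1],p[2]+dz,yaw,th)
    if ringpose: L+=ring(*ringpose)
    draw("top",L,t,*bt,k,"a.png");draw("scene",L,c,*bs,k,"b.png")
    a=cv2.imread("pics/a.png");b=cv2.imread("pics/b.png");H=max(a.shape[0],b.shape[0])
    pad=lambda i:np.vstack([i,np.zeros((H-i.shape[0],i.shape[1],3),np.uint8)])
    o=np.hstack([pad(a),pad(b)]);print(o.shape);cv2.imwrite("pics/ov%s.png"%tag,o)
E
python3 -c "
from chk import *
show('6',k=6)"
```

```text
5.6167 [ 0.4955 -0.1687  0.053 ] [-0.   0.2 -2.3] 62.2
(420, 810, 3)
```

View pics/ov6.png

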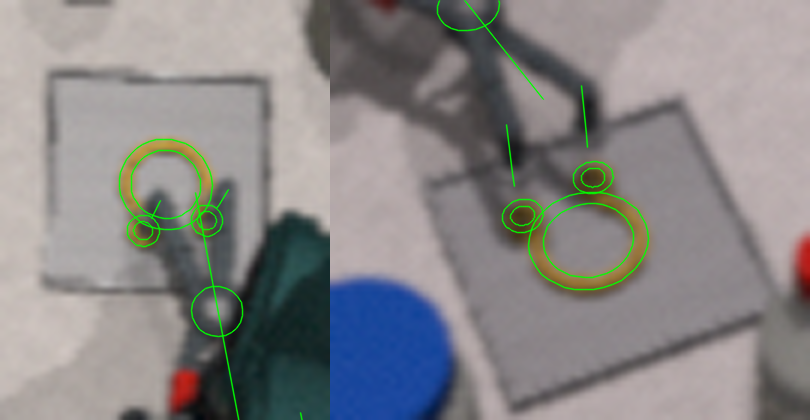

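```bash
python3 -m creep '[[-1.4,-1.2,8,0,0,0,62],[0,0,8,0,0,0,62],[0,0,2,0,0,0,62],[0,0,0,0,0,0,62],[0,0,0,0,0,0,62]]';python3 -c "
from chk import *
show('7',k=6,bs=(170,230,235,290))
c=cv2.imread('pics/scene7.png');crop('scene',180,230,230,280,12,'s7.png',c)
c=cv2.imread('pics/top7.png');crop('top',285,160,320,200,12,'t7.png',c)"
```

```text
time_s: 6.13
ee_pos: [0.4929, -0.167, 0.0339]
orientation: [[0.99, 0.139, -0.001], [0.139, -0.99, 0.0], [-0.001, -0.0, -1.0]]
force: [0.4, 0.7, -2.1]
width: 0.0623
6.1333 [ 0.4929 -0.167   0.0339] [ 0.4  0.7 -2.1] 62.3
(420, 720, 3)
```

View pics/s7.png

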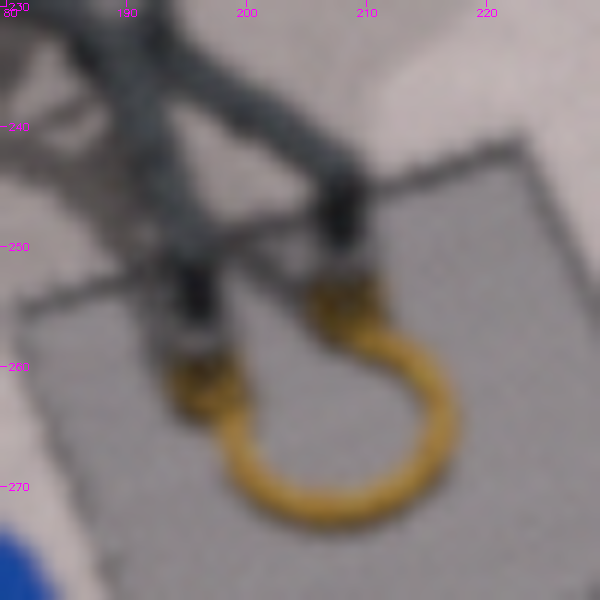

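View pics/t7.png

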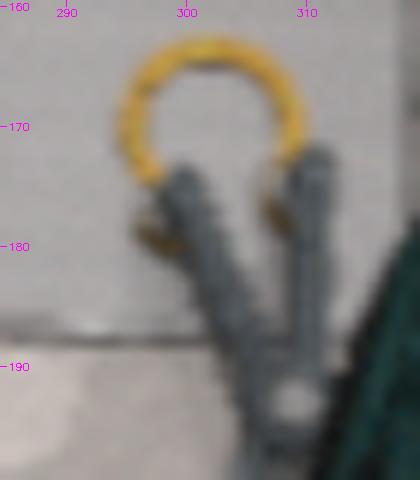

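View pics/ov7.png

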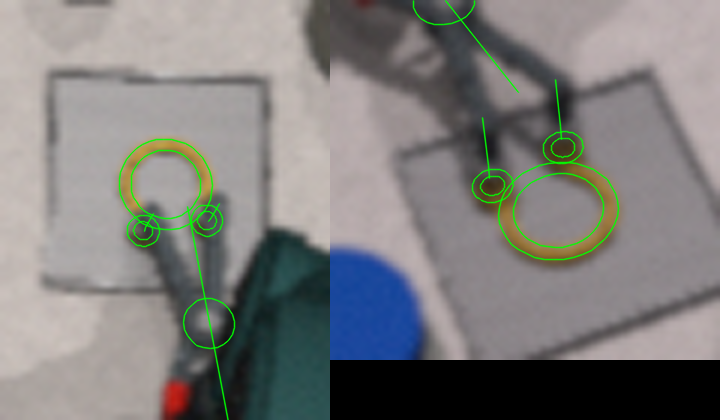

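```bash
python3 -m creep '[[0,0,3,0,0,0,62],[0,0,3,0,0,0,62],[0,0,1,0,0,0,62],[0,0,0,0,0,0,62]]'; python3 -c "
from chk import *
show('8',k=6,bs=(170,230,235,290))
c=cv2.imread('pics/scene8.png');crop('scene',180,230,230,280,12,'s8.png',c)"
```

```text
time_s: 6.57
ee_pos: [0.493, -0.167, 0.0269]
orientation: [[0.99, 0.139, -0.001], [0.139, -0.99, 0.0], [-0.001, -0.0, -1.0]]
force: [-0.0, 0.6, -1.7]
width: 0.0624
6.5667 [ 0.493  -0.167   0.0269] [-0.   0.6 -1.7] 62.4
(420, 720, 3)
```

View pics/s8.png

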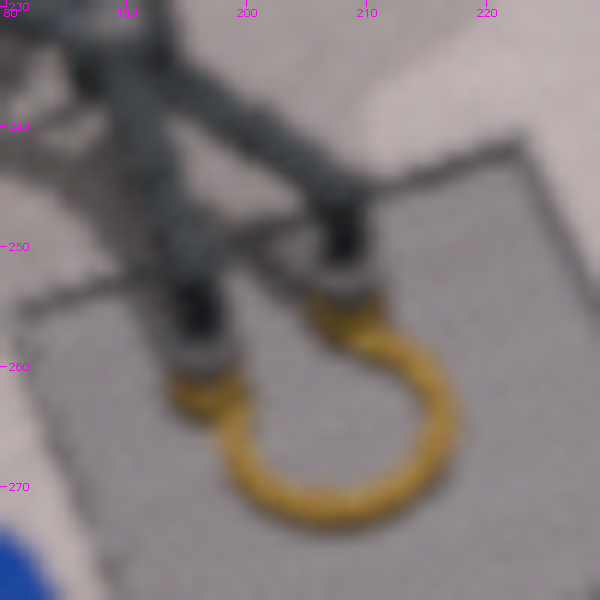

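```bash
python3 -m creep '[[0,0,2,0,0,0,62],[0,0,2,0,0,0,62],[0,0,0,0,0,0,62]]';python3 -m creep '[[0,0,1.5,0,0,0,62],[0,0,1,0,0,0,62],[0,0,0,0,0,0,62]]'; python3 -c "
from chk import *
show('9',k=6,bs=(170,230,235,290))
c=cv2.imread('pics/scene9.png');crop('scene',180,230,230,280,12,'s9.png',c)"
```

```text
time_s: 6.92
ee_pos: [0.493, -0.167, 0.023]
orientation: [[0.99, 0.139, -0.0], [0.139, -0.99, 0.0], [-0.0, -0.0, -1.0]]
force: [-0.2, -0.4, -1.7]
width: 0.0623
time_s: 7.17
ee_pos: [0.4932, -0.1671, 0.0207]
orientation: [[0.99, 0.139, -0.0], [0.139, -0.99, -0.0], [-0.0, 0.0, -1.0]]
force: [-1.0, 0.1, -0.8]
width: 0.0624
7.1667 [ 0.4932 -0.1671  0.0207] [-1.   0.1 -0.8] 62.4
(420, 720, 3)
```

View pics/s9.png

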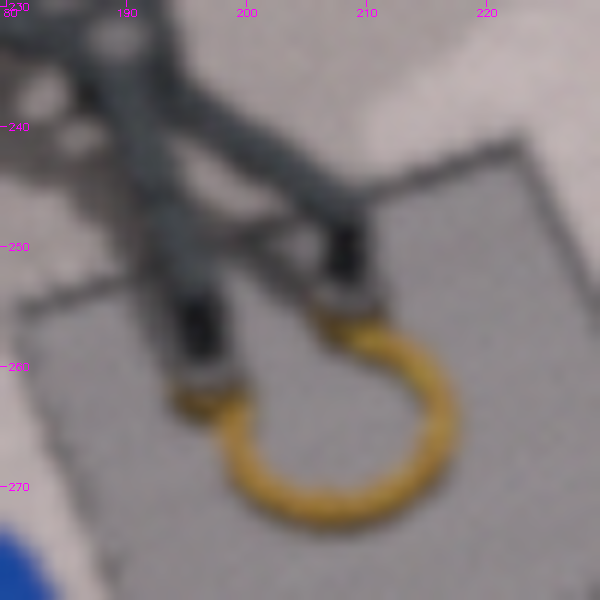

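```bash
python3 -m creep '[[0,0,1,0,0,0,62],[0,0,0,0,0,0,62]]';python3 -m creep '[[0,0,1,0,0,0,62],[0,0,0,0,0,0,62]]'
```

```text
time_s: 7.43
ee_pos: [0.4931, -0.1672, 0.0198]
orientation: [[0.99, 0.139, 0.0], [0.139, -0.99, -0.0], [-0.0, 0.0, -1.0]]
force: [-0.7, 0.6, 0.1]
width: 0.0624
time_s: 7.6
ee_pos: [0.493, -0.1672, 0.0187]
orientation: [[0.99, 0.139, -0.0], [0.139, -0.99, -0.0], [-0.0, 0.0, -1.0]]
force: [-0.9, -0.7, -0.7]
width: 0.0621
```

```bash
python3 -m creep '[[0,0,-0.7,0,0,0,60],[0,0,-0.7,0,0,0,57],[0,0,-0.6,0,0,0,54],[0,0,-0.5,0,0,0,51],[0,0,-0.5,0,0,0,48],[0,0,-0.5,0,0,0,45],[0,0,-0.4,0,0,0,42],[0,0,-0.3,0,0,0,42],[0,0,0,0,0,0,42]]' 45;python3 -c "
from chk import *
show('10',k=6,bs=(170,220,235,290))
c=cv2.imread('pics/scene10.png');crop('scene',170,220,230,280,10,'s10.png',c)
c=cv2.imread('pics/top10.png');crop('top',280,155,330,205,10,'t10.png',c)"
```

```text
time_s: 8.35
ee_pos: [0.4933, -0.1671, 0.023]
orientation: [[0.99, 0.139, 0.0], [0.139, -0.99, -0.0], [0.0, 0.0, -1.0]]
force: [0.8, 0.6, -1.9]
width: 0.0424
8.35 [ 0.4933 -0.1671  0.023 ] [ 0.8  0.6 -1.9] 42.4
(420, 720, 3)
```

View pics/s10.png

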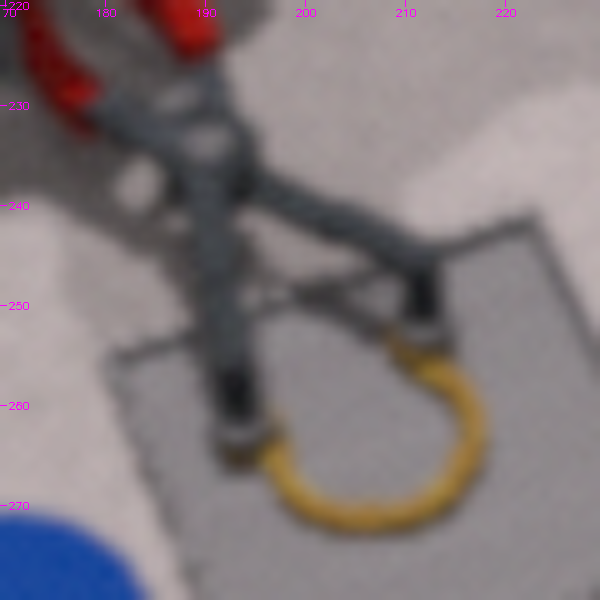

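View pics/t10.png

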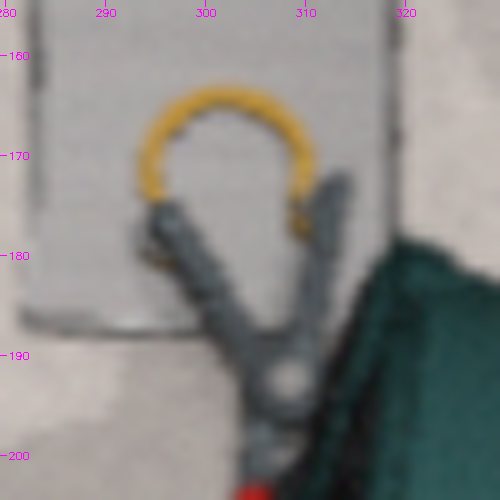

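```bash
python3 -m creep '[[0,0,-0.3,0,0,0,39],[0,0,-0.2,0,0,0,36],[0,0,-0.2,0,0,0,33],[0,0,0,0,0,0,30],[0,0,0,0,0,0,30],[0,0,0,0,0,0,30]]';python3 -m creep '[[0,0,-4,0,0,0,30],[0,0,-8,0,0,0,30],[0,0,-8,0,0,0,30],[0,0,-8,0,0,0,30],[0,0,-8,0,0,0,30],[0,0,-4,0,0,0,30],[0,0,0,0,0,0,30]]'; python3 -c "
from chk import *
show('11',k=5,bs=(160,200,240,290),th=.49)
c=cv2.imread('pics/scene11.png');crop('scene',160,200,230,270,8,'s11.png',c)
c=cv2.imread('pics/top11.png');crop('top',280,145,340,205,8,'t11.png',c)"
```

```text
time_s: 8.95
ee_pos: [0.4932, -0.1671, 0.0237]
orientation: [[0.99, 0.139, -0.0], [0.139, -0.99, -0.0], [-0.0, 0.0, -1.0]]
force: [0.5, 0.4, -1.5]
width: 0.0311
time_s: 9.53
ee_pos: [0.494, -0.1673, 0.0651]
orientation: [[0.99, 0.139, 0.002], [0.139, -0.99, -0.001], [0.002, 0.001, -1.0]]
force: [0.6, -0.0, -2.5]
width: 0.0315
9.5333 [ 0.494  -0.1673  0.0651] [ 0.6 -0.  -2.5] 31.5
(450, 675, 3)
```

View pics/s11.png

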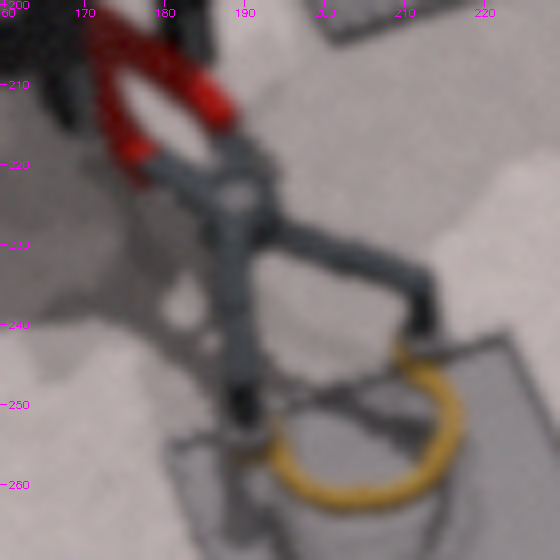

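View pics/t11.png

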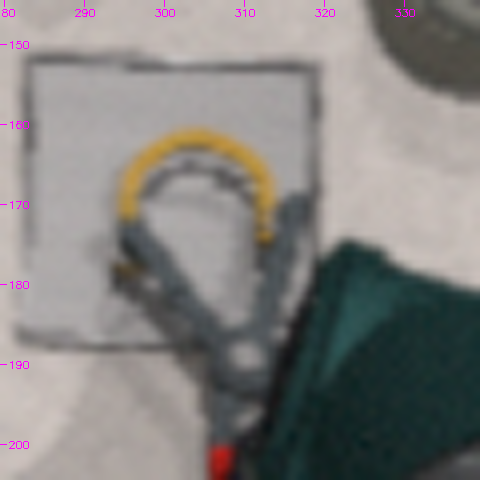

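View pics/ov11.png

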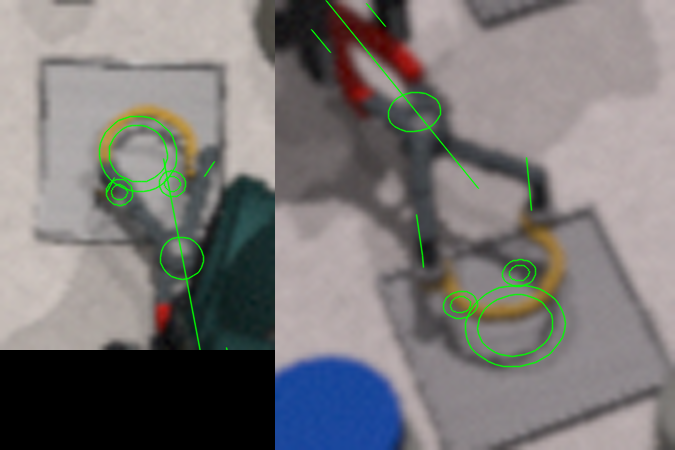

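```bash
python3 -m creep '[[0,0,-10,0,0,0,30],[0,0,-18,0,0,0,30],[0,0,-24,0,0,0,30],[0,0,-24,0,0,0,30],[0,0,-18,0,0,0,30],[0,0,-8,0,0,0,30],[0,0,-3,0,0,0,30],[0,0,0,0,0,0,30]]'; python3 -c "
from go import *
need((.480,.2005,.170),.14)"
```

```text
time_s: 10.3
ee_pos: [0.4931, -0.167, 0.169]
orientation: [[0.99, 0.139, 0.0], [0.139, -0.99, -0.0], [0.0, 0.0, -1.0]]
force: [-0.6, -0.4, -3.3]
width: 0.0317
t 10.3 pos [ 0.49 -0.17  0.17] yaw 0.1399 w 31.7 F [-0.57 -0.44 -3.29]
rot first (tool): [ 0. -0. -0.]  then shift mm (new tool axes): [  38.29 -365.78   -1.02] | shift in present axes: [  38.25 -365.78   -1.04]
```

```bash
python3 -m creep '[[0,-4,0,0,0,0,30],[1,-10,0,0,0,0,30],[2,-16,0,0,0,0,30],[2,-20,0,0,0,0,30],[2,-22,0,0,0,0,30],[3,-24,0,0,0,0,30],[3,-25,0,0,0,0,30],[3,-25,0,0,0,0,30],[3,-25,0,0,0,0,30],[3,-25,0,0,0,0,30],[3,-25,0,0,0,0,30],[3,-25,0,0,0,0,30]]'; python3 -m creep '[[2,-24,0,0,0,0,30],[2,-22,0,0,0,0,30],[2,-20,0,0,0,0,30],[2,-18,0,0,0,0,30],[2,-14,0,0,0,0,30],[0,-10,0,0,0,0,30],[0,-7,0,0,0,0,30],[0,-4,0,0,0,0,30],[0,-1,0,0,0,0,30],[0,0,0,0,0,0,30]]'; python3 -c "
from chk import *
show('12',k=5,bt=(140,120,220,220),bs=(260,100,340,220),th=.49,ringpose=None)
c=cv2.imread('pics/scene12.png');crop('scene',260,110,360,210,7,'s12.png',c)
c=cv2.imread('pics/top12.png');crop('top',140,120,240,220,6,'t12.png',c)"
```

```text
time_s: 11.3
ee_pos: [0.4851, 0.0825, 0.1675]
orientation: [[0.99, 0.14, -0.003], [0.14, -0.99, -0.0], [-0.003, -0.0, -1.0]]
force: [0.3, -0.3, -1.7]
width: 0.0315
time_s: 12.13
ee_pos: [0.4795, 0.2001, 0.1685]
orientation: [[0.99, 0.139, -0.001], [0.139, -0.99, -0.001], [-0.001, 0.001, -1.0]]
force: [-0.5, 0.4, -3.1]
width: 0.0318
12.1333 [0.4795 0.2001 0.1685] [-0.5  0.4 -3.1] 31.8
(600, 800, 3)
```

View pics/s12.png

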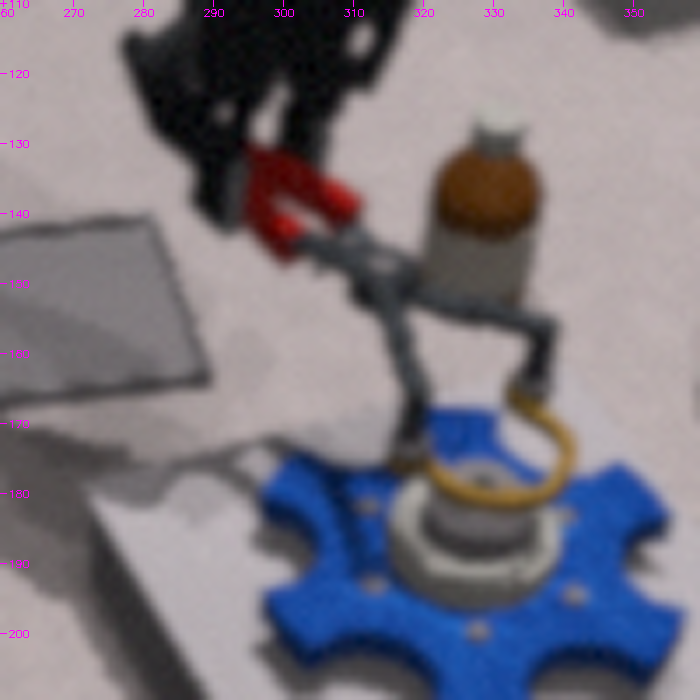

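View pics/t12.png

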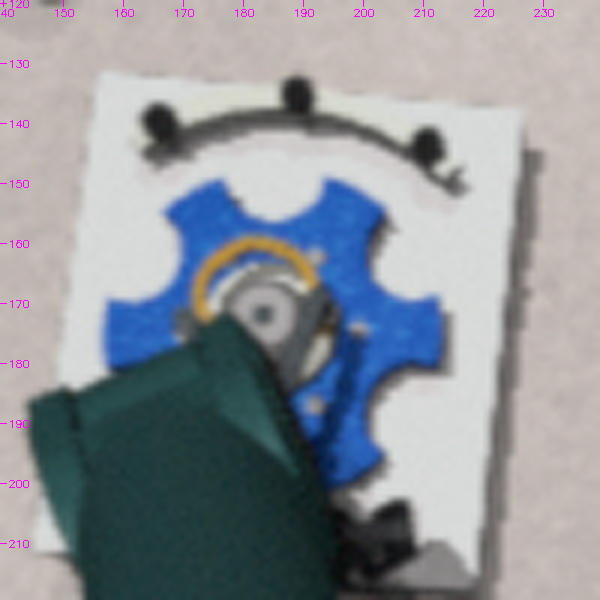

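View pics/ov12.png

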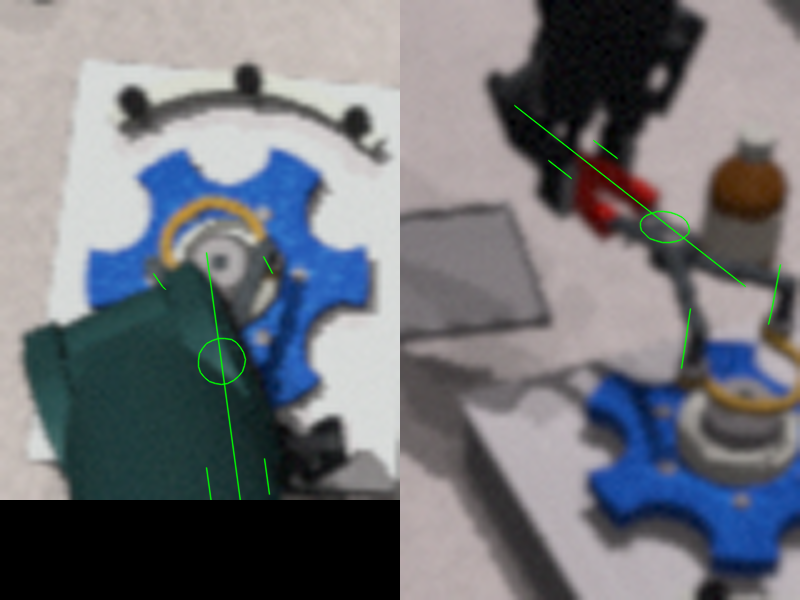

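```bash
python3 -c "
from h import *
s=cv2.imread('pics/scene12.png');crop('scene',305,140,350,190,13,'s13.png',s,5)
t=cv2.imread('pics/top12.png');crop('top',165,155,205,190,15,'t13.png',t,5)"
```

```text
(no output)
```

View pics/s13.png

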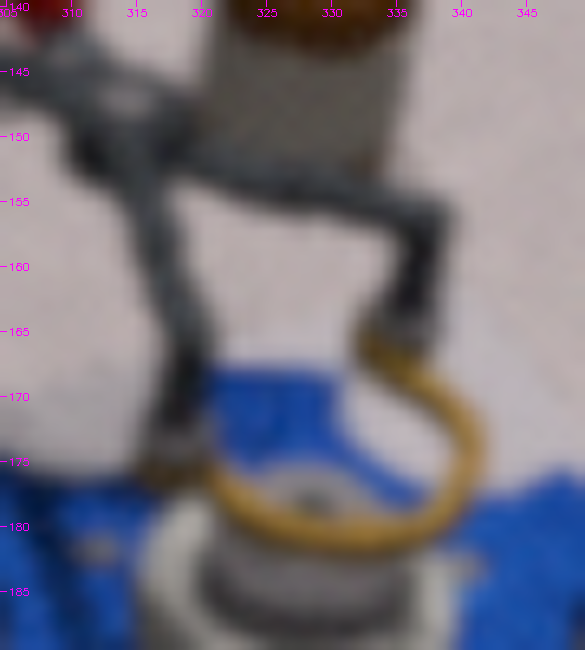

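View pics/t13.png

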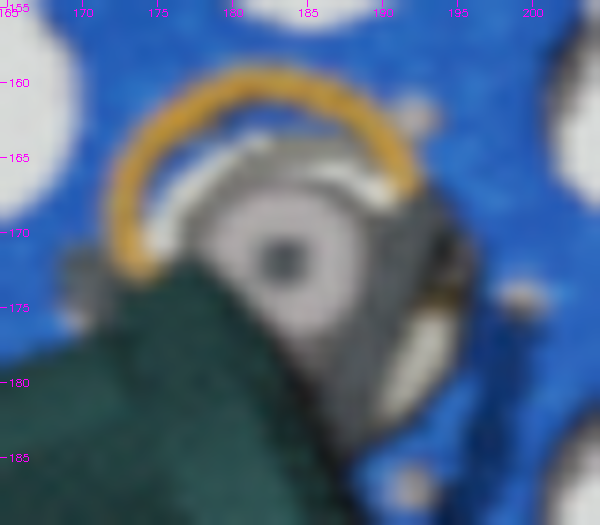

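```bash
cat > rf.py <<'E'
from fit import projs
from h import *
from scipy.optimize import least_squares
np.set_printoptions(precision=4,suppress=True)
def run(T,S,g,yaw=.1395,r=.0219,wl=95):
    a=np.radians(np.linspace(-wl,wl,120))
    def geo(v):
        x,y,z,pit=v
        P=np.c_[r*np.cos(a),r*np.sin(a),0*a]      # local: x=nose/back direction
        Q=np.c_[P[:,0]*np.cos(pit),P[:,1],-P[:,0]*np.sin(pit)]
        c,s=np.cos(yaw),np.sin(yaw)
        return np.c_[x+c*Q[:,0]-s*Q[:,1],y+s*Q[:,0]+c*Q[:,1],z+Q[:,2]]
    def res(v):
        X=geo(v);o=[]
        for n,pts in(("top",T),("scene",S)):
            q=projs(n,X)
            for p in pts: o.append(np.min(np.hypot(*(q-p).T)))
        return np.r_[o,(v[3]-0)*1.0]
    b=least_squares(res,g,x_scale=[.01,.01,.01,.1],diff_step=1e-3)
    return b.x,np.abs(b.fun).mean()
E
python3 - <<'E'
from rf import *
T=np.array([(123,215),(140,160),(180,110),(225,85),(262,80),(300,88),(350,115),(385,150),(408,185)])/15.+[165,155]-.5
S=np.array([(222,480),(255,512),(300,533),(345,540),(400,533),(440,510),(468,470),(465,430),(440,395)])/13.+[305,140]-.5
# top-face centre-line
for g in((.62,.22,.15,0),(.625,.225,.15,.1)): print(run(T,S,g))
print(run(T,S,(.62,.22,.15,0),r=.0225))
# predicted
s=ctrl.state();p=s["ee_pos"];R=s["orientation"]
pm=p+R@np.array([.067+.056,0,0]);print("pins mid model",pm, "opening ctr", p+R@np.array([.067+.072,0,0]))
for n,u,v in(("scene",318.3,173.3),("scene",335.7,164.9)):
  for z in(.158,.155,.16): print(atz(n,u,v,z))
E
```

```text
(array([0.6272, 0.2202, 0.1513, 0.0738]), np.float64(0.9397277866602213))
(array([0.6273, 0.2201, 0.1517, 0.1122]), np.float64(0.9339466486291085))
(array([0.6267, 0.2202, 0.1514, 0.0922]), np.float64(0.8338618870581006))
pins mid model [0.6017 0.2165 0.1686] opening ctr [0.6176 0.2187 0.1686]
[0.6144 0.1875 0.158 ]
[0.6118 0.1897 0.155 ]
[0.6161 0.1861 0.16  ]
[0.6075 0.2471 0.158 ]
[0.6048 0.2495 0.155 ]
[0.6092 0.2455 0.16  ]
```

```bash
cat > rf2.py <<'E'
from fit import projs
from h import *
from scipy.optimize import least_squares
np.set_printoptions(precision=4,suppress=True)
def local(q,r=.0219):
    # ring frame, nose direction = -x_ring ; return local with X = nose dir
    h=np.array([-19.,11.])*1e-3;L=[]
    for a in np.radians(np.arange(40,181,1.5)):
        p=np.array([r*np.cos(a),r*np.sin(a)])
        if a<np.radians(150):
            d=p-h;c,s=np.cos(q),np.sin(q);p=h+[c*d[0]-s*d[1],s*d[0]+c*d[1]]
        L.append(p)
    L=np.array(L);L=np.vstack([L,L*[1,-1]]);return np.c_[-L[:,0],-L[:,1],0*L[:,0]]
def run(T,S,g,yaw=.1395,q=.29,free=(0,1,2,3),wpit=3.,fy=True):
    Pl=local(q)
    def geo(v):
        x,y,z,pit,yw=v
        Q=np.c_[Pl[:,0]*np.cos(pit),Pl[:,1],-Pl[:,0]*np.sin(pit)]
        c,s=np.cos(yw),np.sin(yw)
        return np.c_[x+c*Q[:,0]-s*Q[:,1],y+s*Q[:,0]+c*Q[:,1],z+Q[:,2]]
    def res(v):
        X=geo(v);o=[]
        for n,pts in(("top",T),("scene",S)):
            q_=projs(n,X)
            for p in pts: o.append(np.min(np.hypot(*(q_-p).T)))
        return np.r_[o,v[3]*wpit,(v[4]-yaw)*10]
    b=least_squares(res,list(g)+[yaw],x_scale=[.01,.01,.01,.1,.1],diff_step=1e-3)
    x,y,z,p,yw=b.x;oc=np.array([x-.005*np.cos(yw),y-.005*np.sin(yw)])
    return b.x,"opening",oc,"res",np.abs(b.fun[:-2]).mean()
E
python3 - <<'E'
from rf2 import *
T=np.array([(133,265),(123,215),(140,160),(180,110),(225,85),(262,80),(300,88),(350,115),(385,150),(408,185)])/15.+[165,155]-.5
S=np.array([(222,480),(255,512),(300,533),(345,540),(400,533),(440,510),(468,470),(465,430),(440,395),(400,362)])/13.+[305,140]-.5
for q in(.2,.25,.3): print(q,*run(T,S,(.62,.22,.15,0),q=q))
print("spindle top",atz("top",165+283/15-.5,155+262/15-.5,.126),atz("scene",305+313/13-.5,140+500/13-.5,.126))
E
```

```text
0.2 [0.6271 0.2213 0.1506 0.0984 0.123 ] opening [0.6221 0.2207] res 0.34598374660354275
0.25 [0.6269 0.2215 0.1503 0.0825 0.1423] opening [0.622  0.2207] res 0.25508239614835115
0.3 [0.6267 0.2213 0.1503 0.0823 0.132 ] opening [0.6217 0.2206] res 0.27371779367049487
spindle top [0.6189 0.2204 0.126 ] [0.6144 0.2249 0.126 ]
```

```bash
python3 -m creep '[[-1.7,0,3,0,0,0,30],[-1.7,0,4,0,0,0,30],[0,0,2,0,0,0,30],[0,0,0,0,0,0,30],[0,0,0,0,0,0,30]]'; python3 -c "
from chk import *
show('14',k=5,bt=(140,120,220,220),bs=(260,100,340,220),th=.49,ringpose=None)
s=cv2.imread('pics/scene14.png');crop('scene',305,145,350,195,13,'s14.png',s,5)
t=cv2.imread('pics/top14.png');crop('top',165,155,205,190,15,'t14.png',t,5)"
```

```text
time_s: 12.65
ee_pos: [0.4763, 0.1999, 0.1594]
orientation: [[0.99, 0.139, -0.001], [0.139, -0.99, -0.0], [-0.001, 0.0, -1.0]]
force: [0.7, 0.3, -2.8]
width: 0.0316
12.65 [0.4763 0.1999 0.1594] [ 0.7  0.3 -2.8] 31.6
(600, 800, 3)
```

View pics/s14.png

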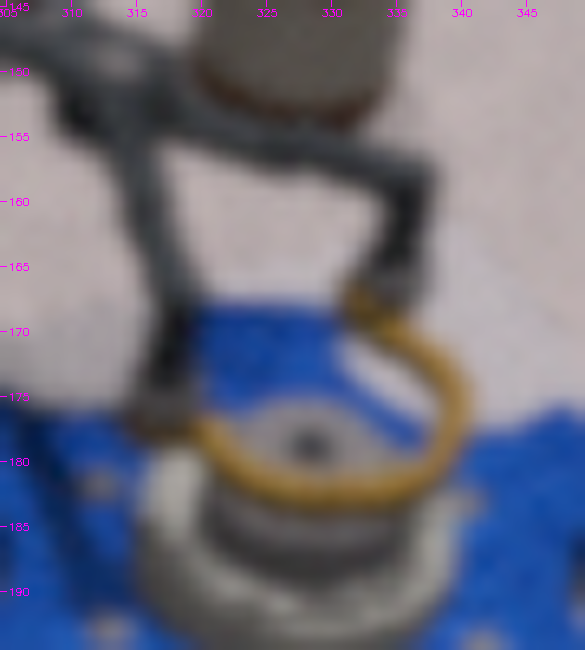

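View pics/t14.png

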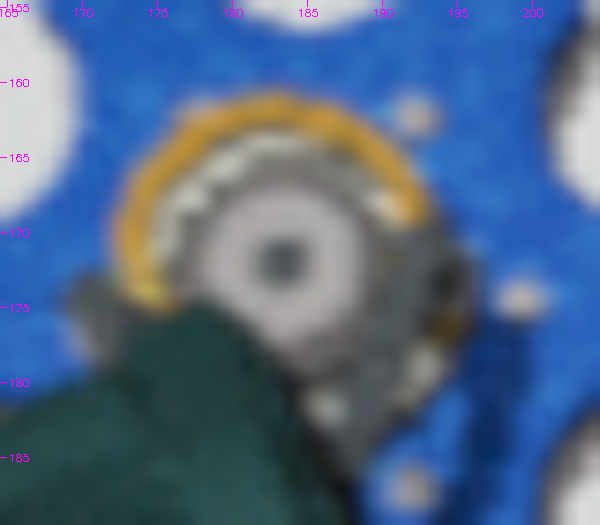

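```bash
python3 - <<'E'
from rf2 import *
T=np.array([(148,290),(137,240),(150,185),(180,145),(225,117),(270,107),(315,117),(355,140),(390,175),(412,205)])/15.+[165,155]-.5
S=np.array([(205,425),(230,455),(265,480),(320,492),(375,490),(420,470),(450,435),(455,395),(435,355),(400,328)])/13.+[305,145]-.5
for q in(.25,.3): print(q,*run(T,S,(.62,.22,.15,0),q=q))
print(tri(("top",165+283/15-.5,155+262/15-.5),("scene",305+310/13-.5,145+447/13-.5)))
E
```

```text
0.25 [0.6238 0.2213 0.1424 0.08   0.1589] opening [0.6188 0.2205] res 0.23586879875245276
0.3 [0.6236 0.2211 0.1427 0.0959 0.1411] opening [0.6186 0.2204] res 0.2775468916849199
(array([0.6186, 0.2205, 0.1279]), [array([-0.11, -0.06]), array([-0.14,  0.02])])
```

```bash
python3 -m creep '[[0,0,4,0,0,0,30],[0,0,4,0,0,0,30],[0,0,2,0,0,0,30],[0,0,0,0,0,0,30]]';python3 -m creep '[[0,0,3,0,0,0,30],[0,0,3,0,0,0,30],[0,0,0,0,0,0,30]]';python3 -c "
from chk import *
show('15',k=5,bt=(140,120,220,220),bs=(260,100,340,220),th=.49,ringpose=None)
s=cv2.imread('pics/scene15.png');crop('scene',305,145,350,195,13,'s15.png',s,5)
t=cv2.imread('pics/top15.png');crop('top',165,155,205,190,15,'t15.png',t,5)"
```

```text
time_s: 13.08
ee_pos: [0.476, 0.1999, 0.149]
orientation: [[0.99, 0.139, -0.001], [0.139, -0.99, -0.001], [-0.001, 0.0, -1.0]]
force: [-0.3, -0.3, -2.8]
width: 0.0314
time_s: 13.33
ee_pos: [0.4761, 0.2, 0.1431]
orientation: [[0.99, 0.139, -0.001], [0.139, -0.99, -0.0], [-0.001, 0.0, -1.0]]
force: [-0.1, -1.0, -2.4]
width: 0.0316
13.3333 [0.4761 0.2    0.1431] [-0.1 -1.  -2.4] 31.6
(600, 800, 3)
```

View pics/s15.png

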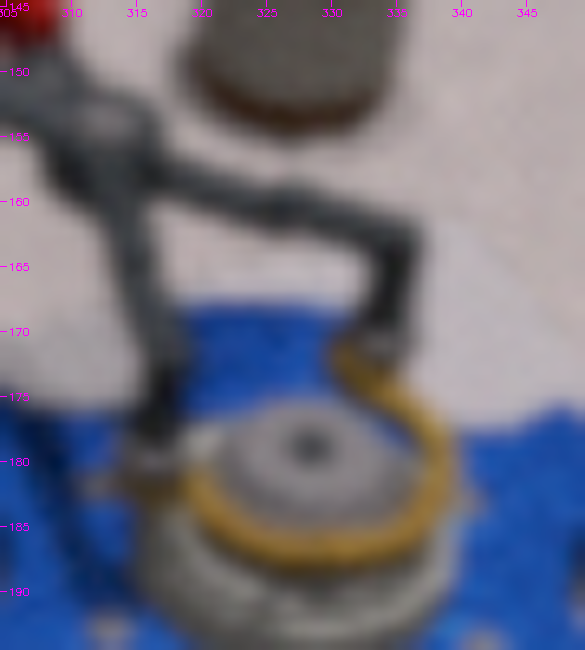

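View pics/t15.png

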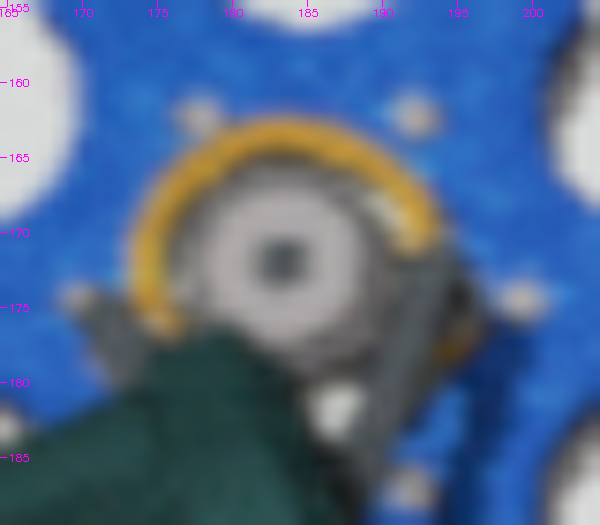

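```bash
python3 -m creep '[[0,0,3,0,0,0,30],[0,0,3,0,0,0,30],[0,0,0,0,0,0,30]]';python3 -m creep '[[0,0,2,0,0,0,30],[0,0,2,0,0,0,30],[0,0,0,0,0,0,30]]';python3 -c "
from chk import *
show('16',k=5,bt=(140,120,220,220),bs=(260,100,340,220),th=.49,ringpose=None)
s=cv2.imread('pics/scene16.png');crop('scene',305,145,350,195,13,'s16.png',s,5)
t=cv2.imread('pics/top16.png');crop('top',165,155,205,190,15,'t16.png',t,5)"
```

```text
time_s: 13.68
ee_pos: [0.4761, 0.2, 0.1371]
orientation: [[0.99, 0.139, -0.001], [0.139, -0.99, -0.0], [-0.001, 0.0, -1.0]]
force: [-0.3, -0.1, -3.5]
width: 0.0315
time_s: 13.93
ee_pos: [0.4762, 0.2001, 0.1333]
orientation: [[0.99, 0.139, -0.001], [0.139, -0.99, -0.0], [-0.001, 0.0, -1.0]]
force: [-0.7, -0.6, -2.0]
width: 0.0312
13.9333 [0.4762 0.2001 0.1333] [-0.7 -0.6 -2. ] 31.2
(600, 800, 3)
```

View pics/s16.png

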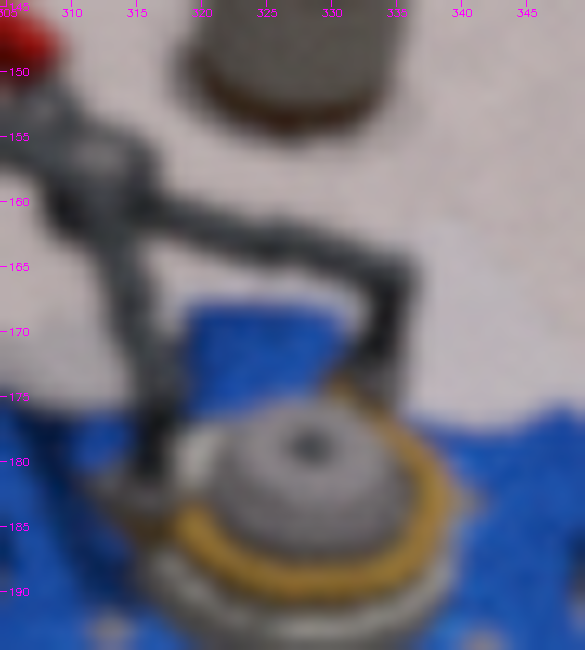

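View pics/t16.png

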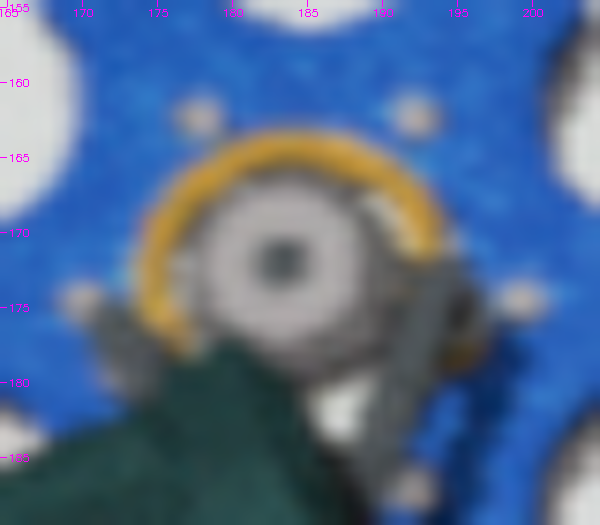

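```bash
for i in 1; do :; done; python3 -m creep '[[0,0,1.5,0,0,0,30],[0,0,1.5,0,0,0,30],[0,0,0,0,0,0,30]]';python3 -m creep '[[0,0,2,0,0,0,30],[0,0,0,0,0,0,30]]';python3 -m creep '[[0,0,1.5,0,0,0,30],[0,0,0,0,0,0,30]]'
```

```text
time_s: 14.28
ee_pos: [0.4764, 0.2001, 0.1305]
orientation: [[0.99, 0.139, -0.0], [0.139, -0.99, -0.0], [-0.0, 0.0, -1.0]]
force: [-0.4, 0.7, -2.0]
width: 0.0313
time_s: 14.45
ee_pos: [0.4765, 0.2002, 0.1285]
orientation: [[0.99, 0.139, -0.0], [0.139, -0.99, -0.0], [-0.0, 0.0, -1.0]]
force: [0.4, -0.1, -2.1]
width: 0.0313
time_s: 14.62
ee_pos: [0.4765, 0.2002, 0.127]
orientation: [[0.99, 0.139, 0.0], [0.139, -0.99, -0.0], [0.0, 0.0, -1.0]]
force: [1.0, 0.6, -3.1]
width: 0.0315
```

```bash
python3 -m creep '[[0,0,1,0,0,0,30],[0,0,0,0,0,0,30]]';python3 -c "
from chk import *
show('17',k=5,bt=(140,120,220,220),bs=(260,100,340,220),th=.49,ringpose=None)
s=cv2.imread('pics/scene17.png');crop('scene',305,145,350,195,13,'s17.png',s,5)
t=cv2.imread('pics/top17.png');crop('top',165,155,205,190,15,'t17.png',t,5)"
```

```text
time_s: 14.78
ee_pos: [0.4764, 0.2002, 0.1261]
orientation: [[0.99, 0.139, -0.0], [0.139, -0.99, -0.0], [-0.0, -0.0, -1.0]]
force: [-0.1, 0.5, -1.6]
width: 0.0311
14.7833 [0.4764 0.2002 0.1261] [-0.1  0.5 -1.6] 31.1
(600, 800, 3)
```

View pics/s17.png

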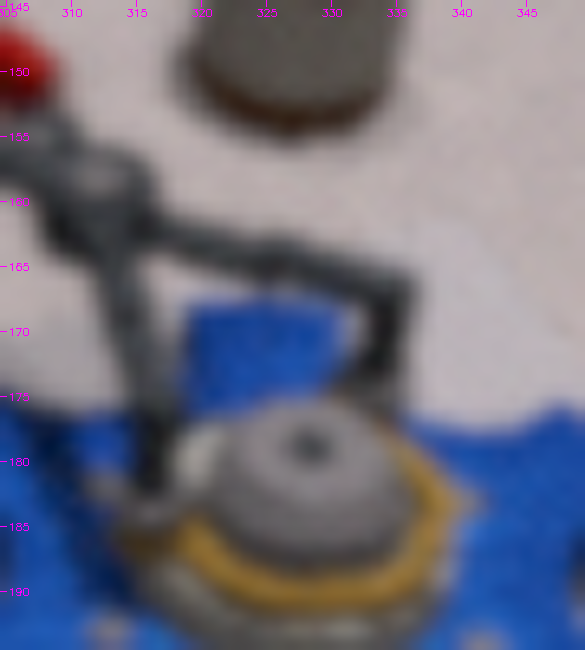

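View pics/t17.png

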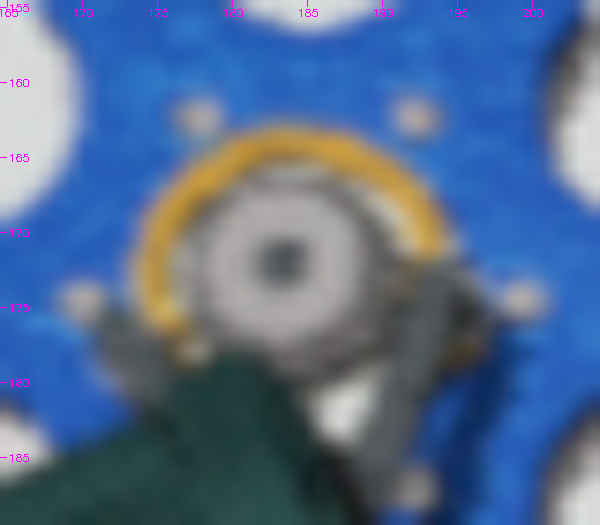

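```bash
python3 - <<'E'
from rf2 import *
T=np.array([(163,310),(152,265),(165,215),(195,170),(240,145),(290,138),(340,150),(385,178),(415,210),(432,245)])/15.+[165,155]-.5
S=np.array([(200,540),(225,570),(265,590),(320,598),(370,588),(415,568),(440,535),(442,505),(425,475),(400,450)])/13.+[305,145]-.5
for q in(.25,.3): print(q,*run(T,S,(.62,.22,.12,0),q=q))
E
python3 -m creep '[[0,0,1.5,0,0,0,30],[0,0,0,0,0,0,30]]';python3 -m creep '[[0,0,0,0,0,0,30],[0,0,0,0,0,0,30]]'
```

```text
0.25 [0.6255 0.2217 0.1135 0.0136 0.1268] opening [0.6206 0.2211] res 0.1729012745188801
0.3 [0.6253 0.2217 0.1134 0.0333 0.124 ] opening [0.6203 0.2211] res 0.2733059695283738
time_s: 15.05
ee_pos: [0.4764, 0.2001, 0.1246]
orientation: [[0.99, 0.139, -0.0], [0.139, -0.99, -0.0], [-0.0, 0.0, -1.0]]
force: [-1.1, 0.2, -0.9]
width: 0.0317
time_s: 15.22
ee_pos: [0.4765, 0.2002, 0.1247]
orientation: [[0.99, 0.139, -0.0], [0.139, -0.99, 0.0], [-0.0, -0.0, -1.0]]
force: [-1.0, -0.1, -1.2]
width: 0.0318
```

```bash
python3 -m creep '[[-0.8,0,0.1,0,0,0,34],[-1.2,0,0.2,0,0,0,37],[-1.2,0,0.3,0,0,0,40],[-1.2,0,0.4,0,0,0,43],[-1.2,0,0.4,0,0,0,46],[0,0,0,0,0,0,46],[0,0,0,0,0,0,46]]';python3 -c "
from chk import *
show('18',k=5,bt=(140,120,220,220),bs=(260,100,340,220),th=.25,ringpose=None)
s=cv2.imread('pics/scene18.png');crop('scene',300,145,350,195,12,'s18.png',s,5)
t=cv2.imread('pics/top18.png');crop('top',165,155,205,190,15,'t18.png',t,5)"
```

```text
time_s: 15.8
ee_pos: [0.4706, 0.1993, 0.1232]
orientation: [[0.99, 0.139, -0.001], [0.139, -0.99, -0.0], [-0.001, 0.0, -1.0]]
force: [0.3, 0.1, -1.7]
width: 0.0463
15.8 [0.4706 0.1993 0.1232] [ 0.3  0.1 -1.7] 46.3
(600, 800, 3)
```

View pics/s18.png

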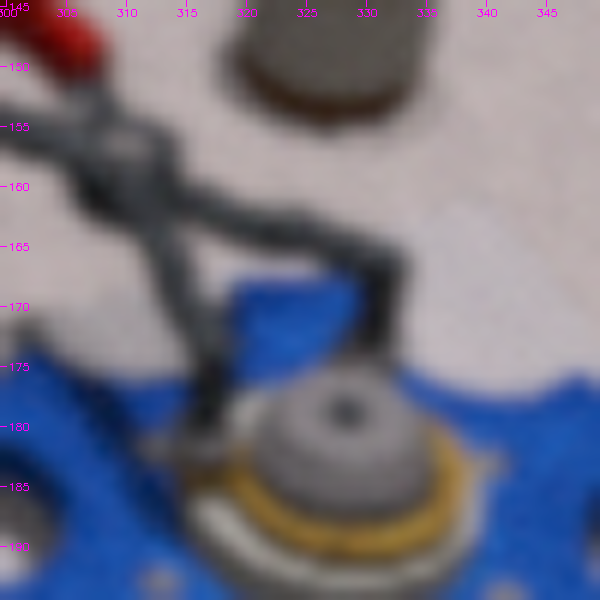

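View pics/t18.png

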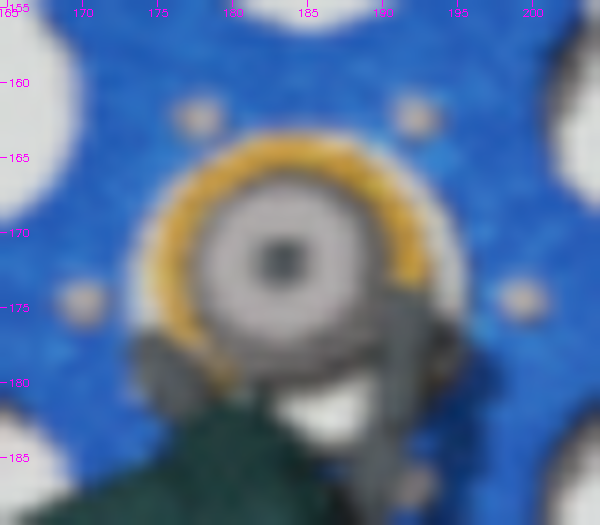

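```bash
python3 -m creep '[[-1.2,0,0.4,0,0,0,49],[-1.2,0,0.5,0,0,0,52],[-1.2,0,0.5,0,0,0,55],[-1.2,0,0.6,0,0,0,58],[-1.2,0,0.6,0,0,0,60],[-0.5,0,0.2,0,0,0,62],[0,0,0,0,0,0,62],[0,0,0,0,0,0,62]]';python3 -c "
from chk import *
show('19',k=5,bt=(140,120,220,220),bs=(260,100,340,220),th=.02,ringpose=None)
s=cv2.imread('pics/scene19.png');crop('scene',300,145,350,195,12,'s19.png',s,5)
t=cv2.imread('pics/top19.png');crop('top',165,155,205,190,15,'t19.png',t,5)"
```

```text
time_s: 16.57
ee_pos: [0.4649, 0.1987, 0.1206]
orientation: [[0.99, 0.14, 0.001], [0.14, -0.99, 0.0], [0.001, -0.0, -1.0]]
force: [1.3, 0.5, -1.4]
width: 0.0623
16.5667 [0.4649 0.1987 0.1206] [ 1.3  0.5 -1.4] 62.3
(600, 800, 3)
```

View pics/s19.png

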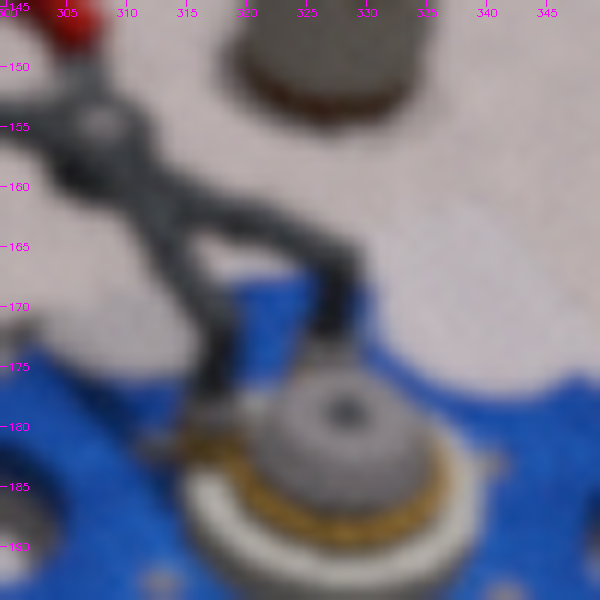

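View pics/t19.png

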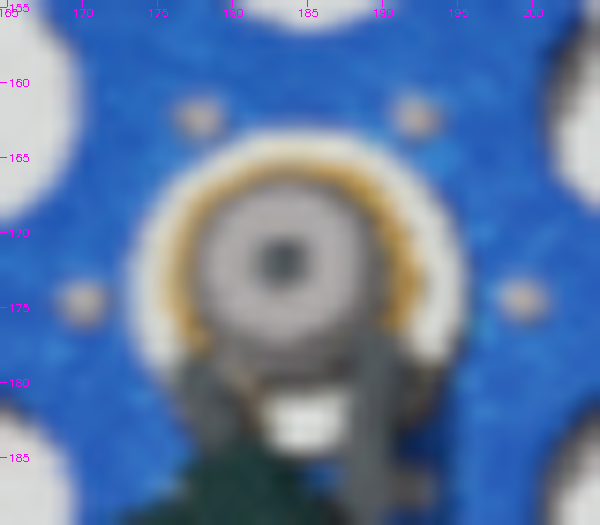

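```bash
python3 -m creep '[[0,0,-1.5,0,0,0,63],[0,0,-1.5,0,0,0,63],[0,0,-1,0,0,0,63],[0,0,0,0,0,0,63]]';python3 -m creep '[[0,0,-2,0,0,0,63],[0,0,-2,0,0,0,63],[0,0,0,0,0,0,63]]';python3 -c "
from chk import *
show('20',k=5,bt=(140,120,220,220),bs=(260,100,340,220),th=.02,ringpose=None)
s=cv2.imread('pics/scene20.png');crop('scene',300,145,350,195,12,'s20.png',s,5)"
```

```text
time_s: 17.0
ee_pos: [0.4643, 0.1984, 0.1246]
orientation: [[0.99, 0.139, -0.0], [0.139, -0.99, -0.0], [-0.0, 0.0, -1.0]]
force: [0.4, -0.2, -1.2]
width: 0.0632
time_s: 17.25
ee_pos: [0.4646, 0.1986, 0.1289]
orientation: [[0.99, 0.139, 0.0], [0.139, -0.99, 0.0], [0.0, -0.0, -1.0]]
force: [0.2, -0.1, -1.9]
width: 0.0634
17.25 [0.4646 0.1986 0.1289] [ 0.2 -0.1 -1.9] 63.4
(600, 800, 3)
```

View pics/s20.png

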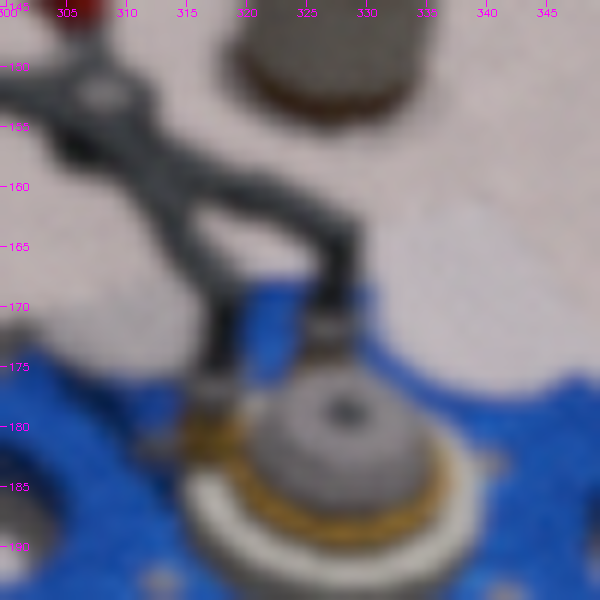

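```bash
python3 -m creep '[[0,0,-3,0,0,0,63],[0,0,-3,0,0,0,62.5],[0,0,-3,0,0,0,62],[0,0,-6,0,0,0,62],[0,0,-10,0,0,0,62],[0,0,-10,0,0,0,62],[0,0,-10,0,0,0,62],[0,0,-6,0,0,0,62],[0,0,-2,0,0,0,62],[0,0,0,0,0,0,62]]';python3 -c "
from chk import *
show('21',k=5,bt=(140,120,220,220),bs=(260,100,340,220),th=.02,ringpose=None,dz=.0191)
s=cv2.imread('pics/scene21.png');crop('scene',260,110,350,200,8,'s21.png',s,5)
t=cv2.imread('pics/top21.png');crop('top',165,155,205,190,15,'t21.png',t,5)"
```

```text
time_s: 18.18
ee_pos: [0.465, 0.1987, 0.1825]
orientation: [[0.99, 0.139, 0.002], [0.139, -0.99, 0.001], [0.002, -0.001, -1.0]]
force: [-0.5, 0.3, -1.2]
width: 0.0621
18.1833 [0.465  0.1987 0.1825] [-0.5  0.3 -1.2] 62.1
(600, 800, 3)
```

View pics/s21.png

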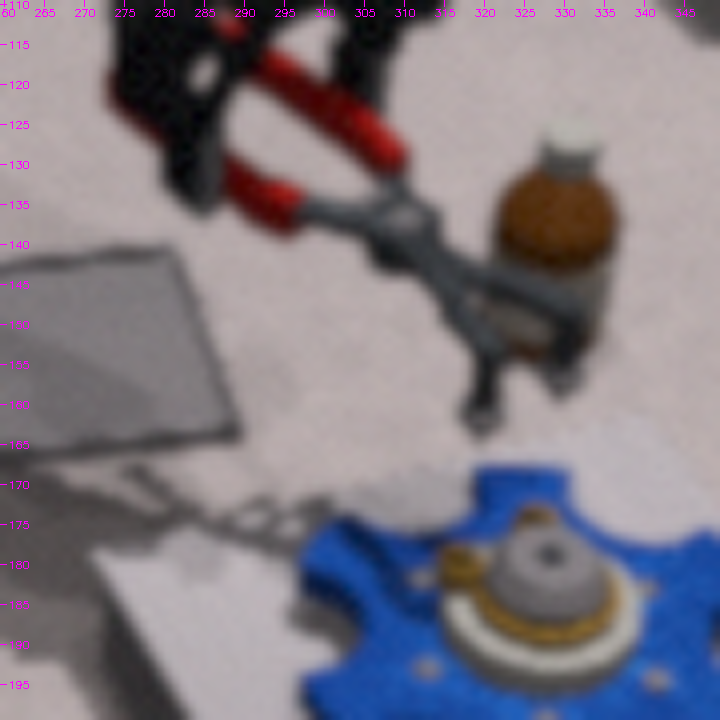

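View pics/t21.png

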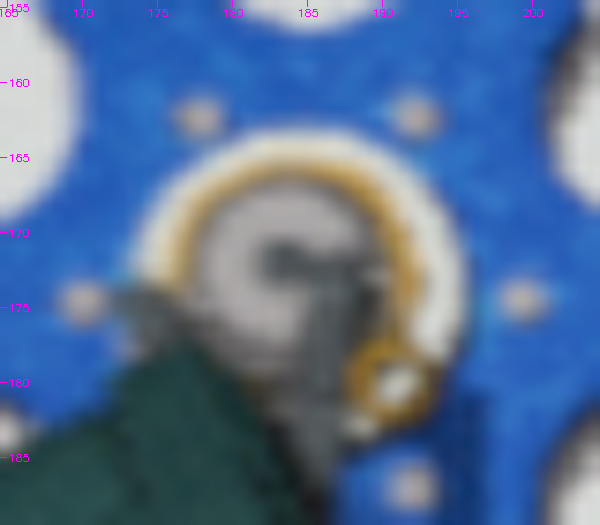

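View pics/ov21.png

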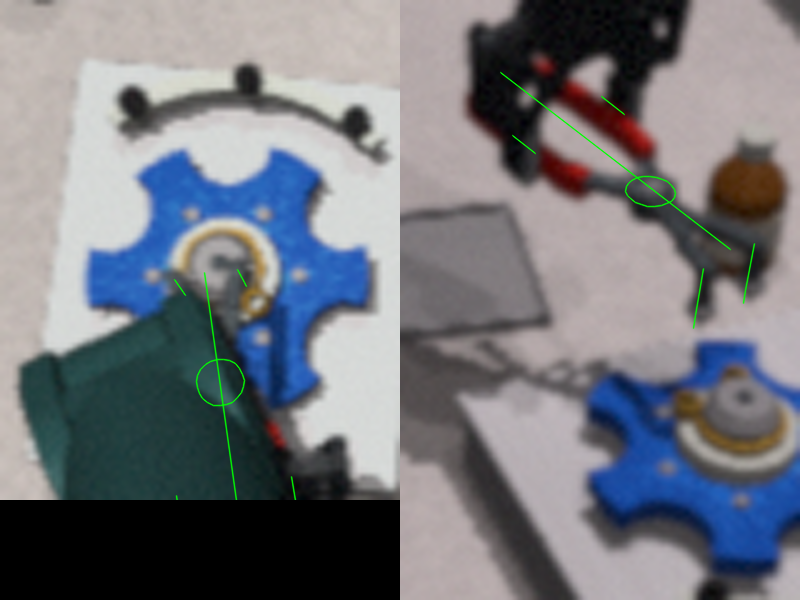

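```bash
python3 -m creep '[[0,4,0,0,0,0,62],[0,10,0,0,0,0,62],[0,16,0,0,0,0,62],[0,20,0,0,0,0,62],[0,24,0,0,0,0,62],[0,26,0,0,0,0,62],[0,28,0,0,0,0,62],[0,28,0,0,0,0,62],[0,28,0,0,0,0,62],[0,28,0,0,0,0,62],[0,28,0,0,0,0,62],[0,28,0,0,0,0,62]]'; python3 -c "
from go import *
need((.519,-.370,.175),.06)"
```

```text
time_s: 19.28
ee_pos: [0.5011, -0.0694, 0.1811]
orientation: [[0.99, 0.138, -0.001], [0.138, -0.99, -0.0], [-0.001, 0.0, -1.0]]
force: [-0.3, -0.1, -2.1]
width: 0.0622
t 19.2833 pos [ 0.5  -0.07  0.18] yaw 0.1388 w 62.2 F [-0.29 -0.05 -2.06]
rot first (tool): [0.   0.   0.08]  then shift mm (new tool axes): [ -0.12 301.13   6.08] | shift in present axes: [-23.81 300.19   6.17]
```

```bash
python3 -m creep '[[0,26,0,0,0,0.02,62],[0,28,0,0,0,0.02,62],[0,28,0,0,0,0.02,62],[0,28,0,0,0,0.02,62],[0,28,0,0,0,0,62],[0,28,0,0,0,0,62],[0,28,0,0,0,0,62],[0,26,0,0,0,0,62],[0,22,0,0,0,0,62],[0,18,0,0,0,0,62],[0,14,0,0,0,0,62],[0,10,0,0,0,0,62]]';  python3 -m creep '[[0,8,0,0,0,0,62],[0,5,0,0,0,0,62],[0,2,0,0,0,0,62],[0,0,0,0,0,0,62]]';python3 -c "
from go import *
need((.519,-.370,.175),.06)
from chk import *
show('22',k=6,bt=(350,120,420,220),bs=(55,160,120,260),th=.02,ringpose=None,dz=.0191)
s=cv2.imread('pics/scene22.png');crop('scene',55,170,130,270,7,'s22.png',s,5)
t=cv2.imread('pics/top22.png');crop('top',350,130,420,220,7,'t22.png',t,5)"
```

```text
time_s: 20.28
ee_pos: [0.523, -0.3524, 0.1809]
orientation: [[0.998, 0.057, -0.001], [0.057, -0.998, -0.0], [-0.001, 0.0, -1.0]]
force: [-0.7, 0.1, -2.5]
width: 0.062
time_s: 20.62
ee_pos: [0.5252, -0.3645, 0.1814]
orientation: [[0.998, 0.06, -0.0], [0.06, -0.998, 0.0], [-0.0, -0.0, -1.0]]
force: [-0.6, 0.2, -1.3]
width: 0.0624
t 20.6167 pos [ 0.53 -0.36  0.18] yaw 0.0604 w 62.4 F [-0.55  0.24 -1.29]
rot first (tool): [-0.  0.  0.]  then shift mm (new tool axes): [-6.55  5.13  6.4 ] | shift in present axes: [-6.55  5.13  6.4 ]
20.6167 [ 0.53 -0.36  0.18] [-0.6  0.2 -1.3] 62.4
(600, 810, 3)
```

View pics/s22.png

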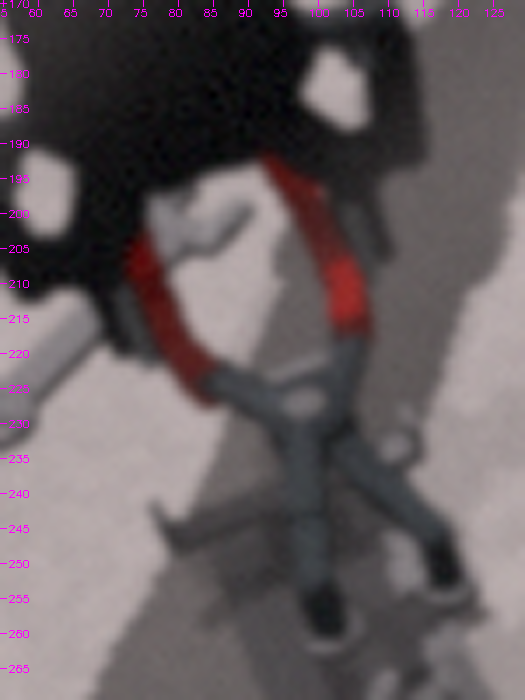

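View pics/t22.png

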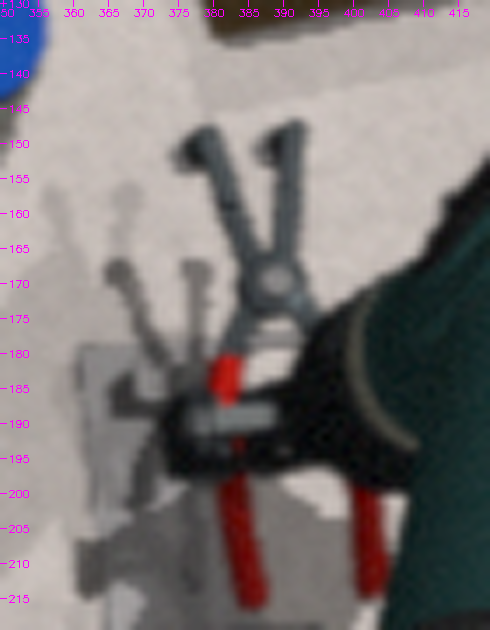

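View pics/ov22.png

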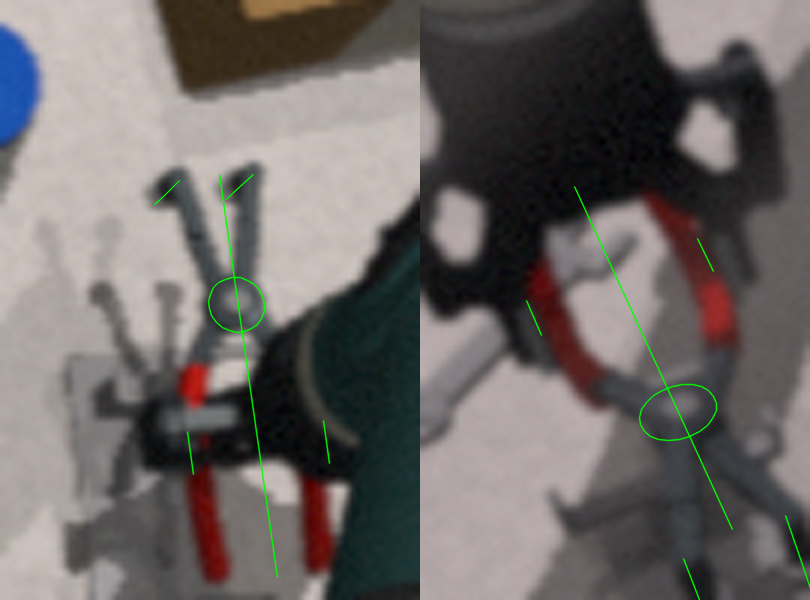

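```bash
python3 - <<'E'
from h import *
np.set_printoptions(precision=4,suppress=True)
print(tri(("top",388.8,169.5),("scene",97.8,226.9)))
s=ctrl.state();print(s["ee_pos"])
# shoulder-bottom left/right: scene readings
for (u,v) in ((55+325/7-.5,170+635/7-.5),(55+445/7-.5,170+590/7-.5)):
  for z in(.165,.172,.18): print(z,atz("scene",u,v,z))
# top nose tips
for (u,v) in ((350+208/7-.5,130+135/7-.5),(350+295/7-.5,130+128/7-.5)): print(atz("top",u,v,.205))
for (u,v) in ((350+252/7-.5,130+605/7-.5),(350+372/7-.5,130+595/7-.5)): print("hend",atz("top",u,v,.21))
E
```

```text
(array([ 0.5932, -0.3589,  0.212 ]), [array([0.06, 0.01]), array([0.08, 0.  ])])
[ 0.5254 -0.3637  0.1814]
0.165 [ 0.6421 -0.3754  0.165 ]
0.172 [ 0.6479 -0.3752  0.172 ]
0.18 [ 0.6546 -0.375   0.18  ]
0.165 [ 0.6418 -0.3393  0.165 ]
0.172 [ 0.6476 -0.3394  0.172 ]
0.18 [ 0.6543 -0.3396  0.18  ]
[ 0.6552 -0.3389  0.205 ]
[ 0.6574 -0.3741  0.205 ]
hend [ 0.4643 -0.34    0.21  ]
hend [ 0.4672 -0.3871  0.21  ]
```

```bash
python3 -m creep '[[-3.2,3.4,10,0,0,0,62],[-3.2,3.4,18,0,0,0,62],[0,0,22,0,0,0,62],[0,0,22,0,0,0,62],[0,0,20,0,0,0,62],[0,0,14,0,0,0,62],[0,0,9,0,0,0,62],[0,0,5,0,0,0,62],[0,0,1,0,0,0,62],[0,0,0,0,0,0,62]]';python3 -c "
from go import *
need((.5194,-.3709,.060),.06)
from chk import *
show('23',k=6,bt=(350,150,410,230),bs=(70,200,135,300),th=.02,ringpose=None,dz=.0195,dx=.068)"
```

```text
time_s: 21.55
ee_pos: [0.5195, -0.3723, 0.0608]
orientation: [[0.998, 0.06, 0.001], [0.06, -0.998, -0.0], [0.001, 0.001, -1.0]]
force: [0.7, 0.3, -2.1]
width: 0.0624
t 21.55 pos [ 0.52 -0.37  0.06] yaw 0.0599 w 62.4 F [ 0.72  0.28 -2.12]
rot first (tool): [ 0. -0. -0.]  then shift mm (new tool axes): [-0.04 -1.42  0.79] | shift in present axes: [-0.04 -1.42  0.79]
21.55 [ 0.52 -0.37  0.06] [ 0.7  0.3 -2.1] 62.4
(600, 750, 3)
```

View pics/ov23.png

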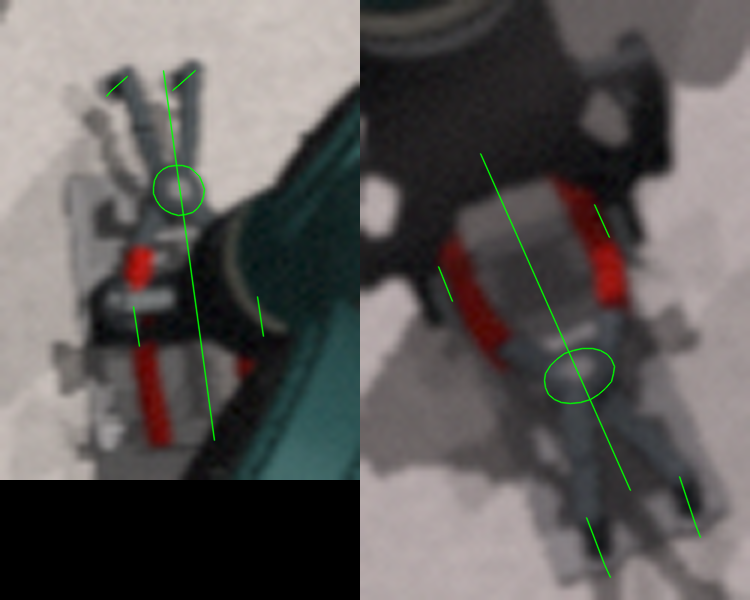

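```bash
python3 -m creep '[[0,-1.3,6,0,0,0,62],[0,0,6,0,0,0,62],[0,0,5,0,0,0,62],[0,0,3,0,0,0,62],[0,0,0,0,0,0,62]]';python3 -m creep '[[0,0,2,0,0,0,62],[0,0,2,0,0,0,62],[0,0,0,0,0,0,62]]';python3 -m creep '[[0,0,1.5,0,0,0,62],[0,0,1.5,0,0,0,62],[0,0,0,0,0,0,62]]'
```

```text
time_s: 22.07
ee_pos: [0.5185, -0.3703, 0.0394]
orientation: [[0.998, 0.06, -0.002], [0.06, -0.998, 0.001], [-0.001, -0.001, -1.0]]
force: [0.9, 0.2, -1.0]
width: 0.0625
time_s: 22.32
ee_pos: [0.5189, -0.3707, 0.0362]
orientation: [[0.998, 0.06, -0.0], [0.06, -0.998, 0.0], [-0.0, -0.0, -1.0]]
force: [-0.4, 0.4, -1.4]
width: 0.0619
time_s: 22.57
ee_pos: [0.5194, -0.3709, 0.0336]
orientation: [[0.998, 0.06, 0.001], [0.06, -0.998, -0.0], [0.0, 0.0, -1.0]]
force: [0.2, 0.1, -0.1]
width: 0.0623
```

```bash
python3 -m creep '[[0,0,1,0,0,0,62],[0,0,0,0,0,0,62]]';python3 -c "
from chk import *
show('24',k=6,bt=(350,150,410,230),bs=(70,210,135,310),th=.02,ringpose=None,dz=.0195,dx=.068)"
```

```text
time_s: 22.73
ee_pos: [0.5195, -0.3709, 0.033]
orientation: [[0.998, 0.06, 0.001], [0.06, -0.998, -0.0], [0.001, 0.0, -1.0]]
force: [-0.2, 1.1, 3.0]
width: 0.0621
22.7333 [ 0.5195 -0.3709  0.033 ] [-0.2  1.1  3. ] 62.1
(600, 750, 3)
```

View pics/ov24.png

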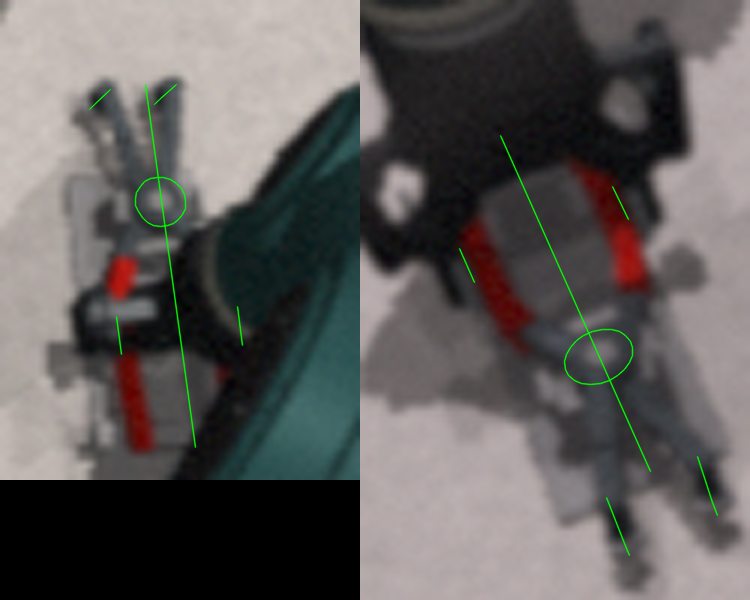

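```bash
python3 -m creep '[[0,0,0,0,0,0,63],[0,0,0,0,0,0,65],[0,0,0,0,0,0,68],[0,0,0,0,0,0,74],[0,0,0,0,0,0,80],[0,0,0,0,0,0,85],[0,0,0,0,0,0,85]]'; python3 -m creep '[[0,0,-5,0,0,0,85],[0,0,-10,0,0,0,85],[0,0,-20,0,0,0,85],[0,0,-30,0,0,0,85],[0,0,-30,0,0,0,85],[0,0,-30,0,0,0,85],[0,0,-20,0,0,0,85],[0,0,-10,0,0,0,85],[0,0,0,0,0,0,85]]';python3 -c "
from h import *
for n in('top','scene'):cv2.imwrite('pics/%s25.png'%n,ctrl.read_camera(n)[:,:,::-1])
t=cv2.imread('pics/top25.png');s=cv2.imread('pics/scene25.png')
crop('top',350,155,405,235,7,'t25.png',t);crop('scene',75,220,140,305,7,'s25.png',s)
crop('top',165,155,205,190,15,'t25w.png',t);crop('scene',295,155,365,215,10,'s25w.png',s)"
```

```text
time_s: 23.42
ee_pos: [0.519, -0.3708, 0.0324]
orientation: [[0.998, 0.06, -0.0], [0.06, -0.998, 0.0], [-0.0, -0.0, -1.0]]
force: [-0.7, -0.1, 0.2]
width: 0.0849
time_s: 24.17
ee_pos: [0.5206, -0.3719, 0.1909]
orientation: [[0.998, 0.06, 0.005], [0.06, -0.998, -0.003], [0.005, 0.004, -1.0]]
force: [1.2, -0.3, -0.0]
width: 0.0851
```

View pics/t25.png

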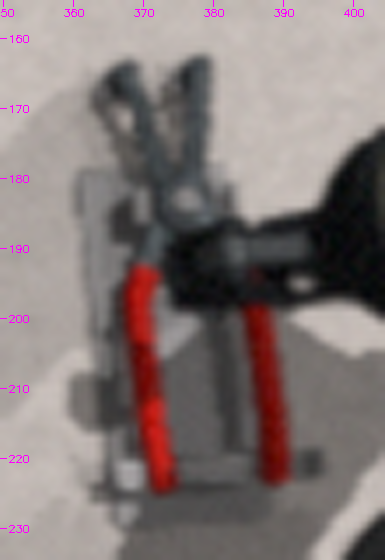

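View pics/s25.png

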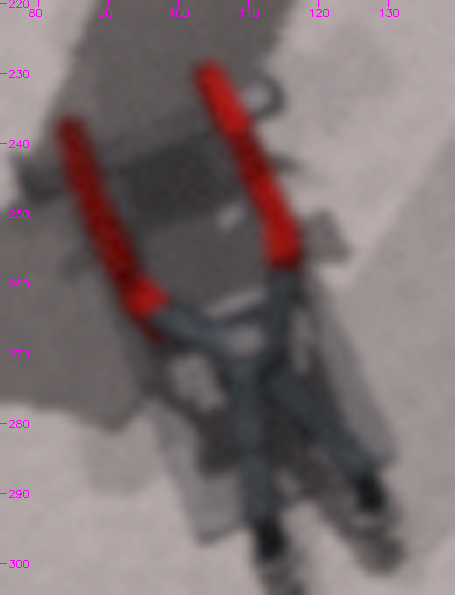

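View pics/t25w.png

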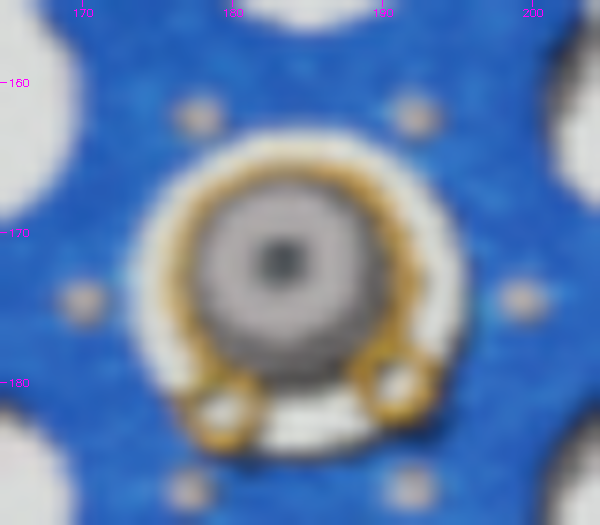

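View pics/s25w.png

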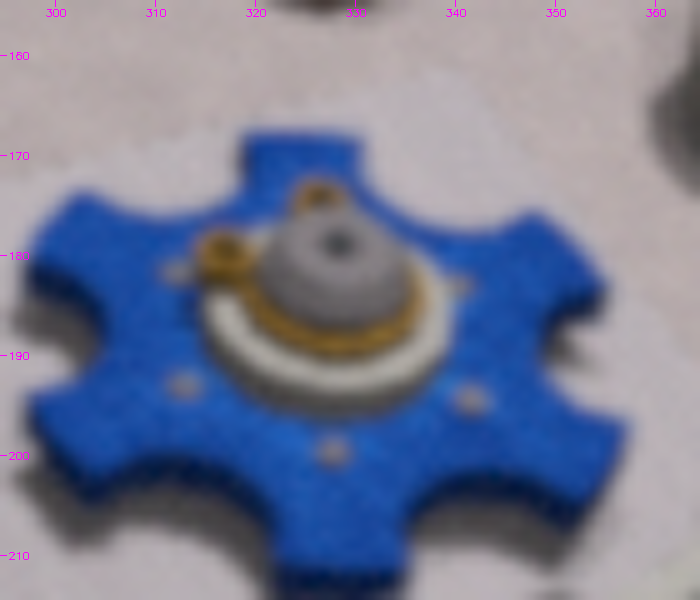

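```bash
python3 - <<'E'
from go import *
np.set_printoptions(precision=4,suppress=True)
e=[atz("top",165+220/15-.5,155+412/15-.5,.116),atz("top",165+398/15-.5,155+385/15-.5,.116)]
m=(e[0]+e[1])/2;d=(e[0]-e[1]);d/=np.linalg.norm(d);print(e,np.linalg.norm(e[0]-e[1]))
n=np.array([-d[1],d[0],0]);n*=np.sign(n[0]);print("ring mid",m+.024*n)
ax=np.array([.6186,.2203])
# lobe bolts and pocket edges (top crop t_wh)
for c in[(168,430),(215,462),(330,465),(383,430)]:
    q=atz("top",140+c[0]/6-.5,125+c[1]/6-.5,.092)[:2]-ax;print(q,np.hypot(*q),np.degrees(np.arctan2(q[1],q[0])))
need((.5386,.222,.190),.06)
E
```

```text
[array([0.5912, 0.234 , 0.116 ]), array([0.596 , 0.1991, 0.116 ])] 0.035300440668999136
ring mid [0.6174 0.2198 0.116 ]
[-0.0648  0.0518] 0.08294721534223296 141.35387452647876
[-0.0815  0.0283] 0.08624403709662155 160.8448421943271
[-0.0842 -0.0288] 0.0889851476303504 -161.1225690239692
[-0.067  -0.0552] 0.08682723265489717 -140.54785357377784
t 24.2667 pos [ 0.5187 -0.3704  0.1873] yaw 0.0599 w 84.7 F [ 0.0368  1.0204 -0.0063]
rot first (tool): [-0.0004  0.0004 -0.0001]  then shift mm (new tool axes): [  55.4057 -590.1228   -2.7126] | shift in present axes: [  55.3445 -590.1296   -2.4856]
```

```bash
python3 -m creep '[[0,-8,0,0,0,0,60],[2,-16,0,0,0,0,40],[3,-24,0,0,0,0,20],[3,-28,0,0,0,0,0],[3,-30,0,0,0,0,0],[3,-30,0,0,0,0,0],[3,-30,0,0,0,0,0],[3,-30,0,0,0,0,0],[3,-30,0,0,0,0,0],[3,-30,0,0,0,0,0],[3,-30,0,0,0,0,0],[3,-30,0,0,0,0,0]]' 30;python3 -m creep '[[3,-30,0,0,0,0,0],[3,-30,0,0,0,0,0],[3,-30,0,0,0,0,0],[3,-30,0,0,0,0,0],[3,-30,0,0,0,0,0],[3,-30,0,0,0,0,0],[3,-28,0,0,0,0,0],[3,-24,0,0,0,0,0],[2,-18,0,0,0,0,0],[0,-12,0,0,0,0,0],[0,-6,0,0,0,0,0],[0,0,0,0,0,0,0]]'; python3 -c "
from go import *
need((.5406,.2203,.190),.06)"
```

```text
time_s: 25.27
ee_pos: [0.5303, -0.0501, 0.1862]
orientation: [[0.998, 0.061, -0.003], [0.061, -0.998, 0.001], [-0.003, -0.001, -1.0]]
force: [1.0, -0.2, -0.3]
width: -0.0002
time_s: 26.27
ee_pos: [0.5406, 0.2174, 0.1866]
orientation: [[0.998, 0.063, -0.002], [0.063, -0.998, -0.0], [-0.002, -0.0, -1.0]]
force: [0.4, -0.4, 0.6]
width: 0.0003
t 26.2667 pos [0.54 0.22 0.19] yaw 0.0628 w 0.3 F [ 0.36 -0.38  0.61]
rot first (tool): [-0.  0.  0.]  then shift mm (new tool axes): [ 0.21 -2.89 -3.36] | shift in present axes: [ 0.21 -2.89 -3.36]
```

Lower into the near pocket to about z = 0.105 and look.

```bash
python3 -m creep '[[0,-2.5,10,0,0,0,0],[0,0,18,0,0,0,0],[0,0,22,0,0,0,0],[0,0,18,0,0,0,0],[0,0,9,0,0,0,0],[0,0,4,0,0,0,0],[0,0,0,0,0,0,0]]'; python3 -c "
from go import *
need((.5406,.2203,.105),.06)
crop('scene',250,100,370,220,6,'s26.png')"
```

```text
time_s: 26.85
ee_pos: [0.5414, 0.2167, 0.1055]
orientation: [[0.998, 0.058, -0.002], [0.058, -0.998, -0.001], [-0.002, 0.001, -1.0]]
force: [-0.3, 0.2, 0.2]
width: -0.0005
t 26.85 pos [0.54 0.22 0.11] yaw 0.0582 w -0.5 F [-0.31  0.16  0.2 ]
rot first (tool): [ 0.  0. -0.]  then shift mm (new tool axes): [-0.61 -3.59  0.47] | shift in present axes: [-0.62 -3.59  0.46]
```

View pics/s26.png

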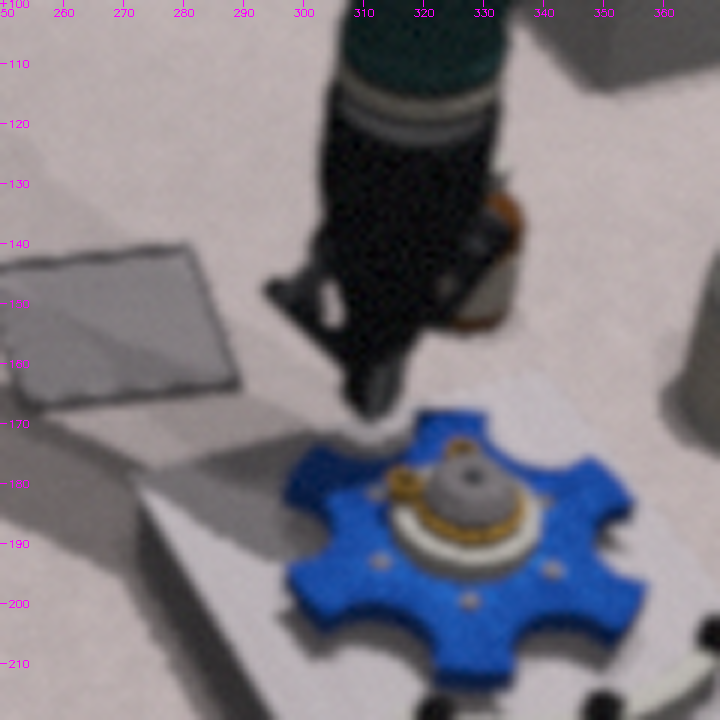

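```bash
python3 -m creep '[[0,0,8,0,0,0,0],[0,0,10,0,0,0,0],[0,0,6,0,0,0,0],[0,0,3,0,0,0,0],[0,0,0,0,0,0,0]]'; python3 -c "
from go import *
ax=np.array([.6186,.2203]);s=ctrl.state();p=s['ee_pos'][:2];R=s['orientation']
print(s['ee_pos'],s['force'])
q0=p
for th in np.radians(np.r_[np.arange(186,252,6),252]):
    q=ax+.078*np.array([np.cos(th),np.sin(th)]);d=R.T@np.r_[q-q0,0]*1e3;print(round(np.degrees(th)),d[:2]);q0=q
"
```

```text
time_s: 27.32
ee_pos: [0.5413, 0.2179, 0.0785]
orientation: [[0.998, 0.06, -0.002], [0.06, -0.998, -0.001], [-0.002, 0.001, -1.0]]
force: [0.0, -0.5, 0.8]
width: -0.0
[0.54 0.22 0.08] [ 0.01 -0.5   0.83]
186 [-0.57  5.78]
192 [0.79 8.13]
198 [1.64 8.  ]
204 [2.46 7.78]
210 [3.26 7.48]
216 [4.03 7.1 ]
222 [4.75 6.64]
228 [5.42 6.11]
234 [6.03 5.51]
240 [6.57 4.85]
246 [7.04 4.14]
252 [7.43 3.38]
```

```bash
python3 -m creep '[[-0.6,5.8,0,0,0,0,0],[0.8,8.1,0,0,0,0,0],[1.6,8,0,0,0,0,0],[2.5,7.8,0,0,0,0,0],[0,0,0,0,0,0,0]]';python3 -m creep '[[3.3,7.5,0,0,0,0,0],[4,7.1,0,0,0,0,0],[4.7,6.6,0,0,0,0,0],[5.4,6.1,0,0,0,0,0],[0,0,0,0,0,0,0]]'; python3 -c "
from go import *
crop('scene',250,100,370,220,6,'s27.png');crop('top',140,120,235,220,6,'t27.png')
p=ctrl.state()['ee_pos'][:2]-[.6186,.2203];print(np.hypot(*p),np.degrees(np.arctan2(p[1],p[0])))"
```

```text
time_s: 27.73
ee_pos: [0.5492, 0.1855, 0.0799]
orientation: [[0.998, 0.056, 0.001], [0.056, -0.998, -0.002], [0.001, 0.002, -1.0]]
force: [0.7, -0.3, -0.8]
width: 0.0
time_s: 28.15
ee_pos: [0.569, 0.1602, 0.0797]
orientation: [[0.998, 0.057, 0.002], [0.057, -0.998, -0.001], [0.002, 0.001, -1.0]]
force: [-0.1, -0.1, -0.3]
width: 0.0003
0.0776274640438548 -131.1363628661442
```

View pics/s27.png

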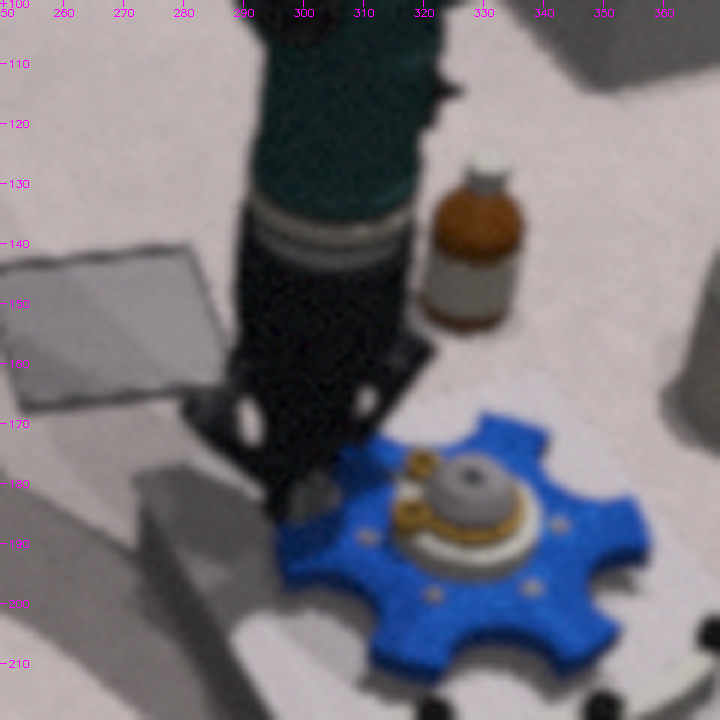

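View pics/t27.png

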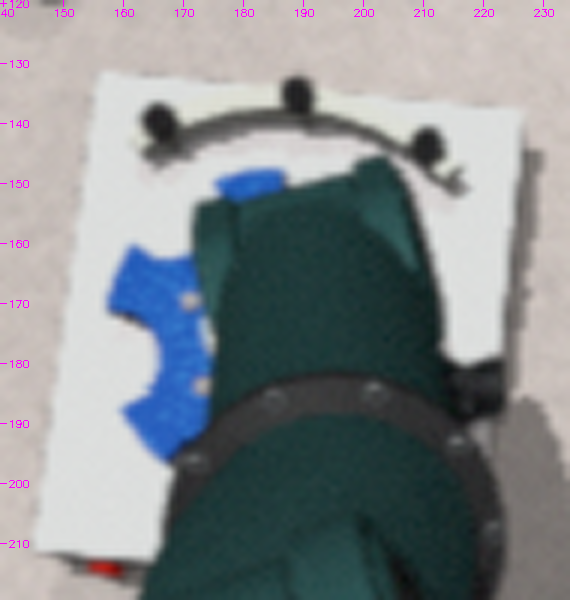

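```bash
python3 -m creep '[[6,5.5,0,0,0,0,0],[6.6,4.9,0,0,0,0,0],[7,4.1,0,0,0,0,0],[7.4,3.4,0,0,0,0,0],[5,1.8,0,0,0,0,0],[3,0.6,0,0,0,0,0],[0,0,0,0,0,0,0]]'; python3 -c "
from go import *
p=ctrl.state()['ee_pos'][:2]-[.6186,.2203];print(np.hypot(*p),np.degrees(np.arctan2(p[1],p[0])))
crop('scene',250,100,370,220,6,'s28.png')"
```

```text
time_s: 28.83
ee_pos: [0.6045, 0.1439, 0.0795]
orientation: [[0.998, 0.059, 0.001], [0.059, -0.998, -0.0], [0.001, 0.0, -1.0]]
force: [-0.3, -1.2, -1.0]
width: 0.0001
0.07771708525836613 -100.46651425411545
```

View pics/s28.png

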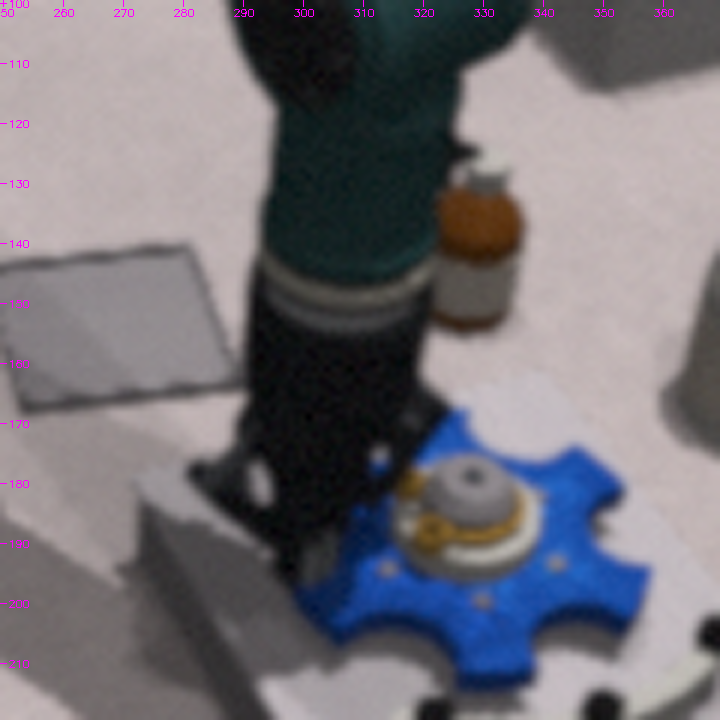

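```bash
python3 -m creep '[[-3,-0.5,0,0,0,0,0],[-3,-0.5,0,0,0,0,0],[0,0,-5,0,0,0,0],[0,0,-15,0,0,0,0],[0,0,-25,0,0,0,0],[0,0,-30,0,0,0,0],[0,0,-30,0,0,0,0],[0,0,-15,0,0,0,0],[0,0,-5,0,0,0,0]]'; python3 -m creep '[[0,10,0,0,0,0,0],[0,20,0,0,0,0,0],[0,30,0,0,0,0,0],[0,30,0,0,0,0,0],[0,30,0,0,0,0,0],[0,30,0,0,0,0,0],[0,20,0,0,0,0,0],[0,10,0,0,0,0,0],[0,0,0,0,0,0,0]]';python3 -c "
from h import *
for n in('top','scene'):cv2.imwrite('pics/%s29.png'%n,ctrl.read_camera(n)[:,:,::-1])
t=cv2.imread('pics/top29.png');s=cv2.imread('pics/scene29.png')
crop('top',140,125,235,225,6,'t29.png',t);crop('scene',295,155,365,215,10,'s29.png',s)
cv2.imwrite('pics/full29.png',np.vstack([t,s])[:, :] if 0 else cv2.resize(np.hstack([t,s]),(800,300)))"
```

```text
time_s: 29.63
ee_pos: [0.5988, 0.1456, 0.2083]
orientation: [[0.998, 0.06, 0.006], [0.06, -0.998, 0.002], [0.006, -0.002, -1.0]]
force: [-0.1, 1.1, 0.2]
width: -0.0002
time_s: 30.38
ee_pos: [0.6065, -0.0388, 0.2031]
orientation: [[0.999, 0.054, -0.003], [0.054, -0.999, -0.002], [-0.003, 0.002, -1.0]]
force: [-0.8, -0.8, 0.9]
width: 0.0
```

View pics/t29.png

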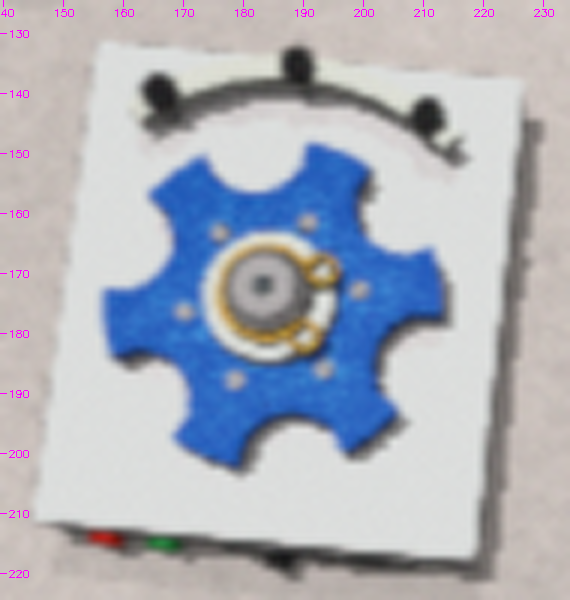

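View pics/s29.png

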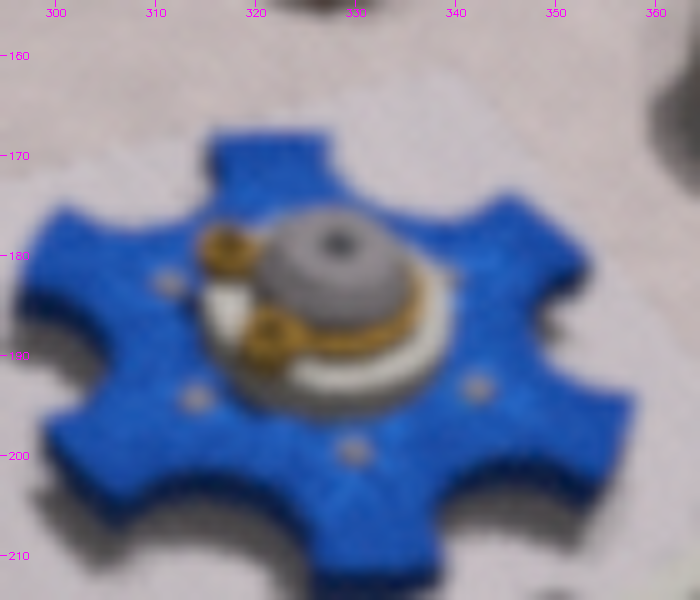

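View pics/full29.png

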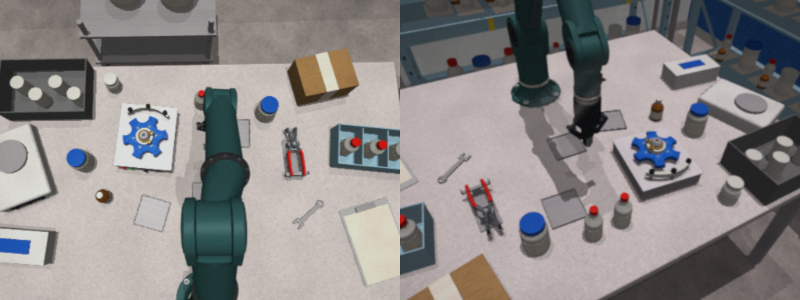

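```bash
python3 -m creep '[[0,0,0,0,0,0,0],[0,0,0,0,0,0,0]]'; python3 -c "
from rig import ctrl
print(ctrl.job_done())"
```

```text
time_s: 30.65
ee_pos: [0.6077, -0.0321, 0.2041]
orientation: [[0.998, 0.063, -0.001], [0.063, -0.998, 0.001], [-0.001, -0.001, -1.0]]
force: [-0.1, 0.0, -0.3]
width: -0.0003
the job is handed in; nothing more can be done
None
```

The snap ring is in the spindle groove, the pliers are back on their rest, and the star wheel has been pushed round by about one pocket. I handed the job in at about 30.7 s of the 72 s allowed; it reported no verdict.

- **Ring:** I spread it on the pliers pins, lifted it from the tray, lowered it onto the hub and let it close while backing the pliers off. After the pliers were withdrawn, the camera put its centre about 1 mm from the spindle axis. The eyes are about 35 mm apart, which is the closed spacing. It looks flat, but I did not measure its height again after it closed.
- **Pliers:** in both cameras they lie where they lay at the start, and the fingers are clear of them.
- **Star wheel:** it turned about 65° counter-clockwise without noticeable resistance and stayed where I left it. The ring turned round with it by about the same angle and stayed seated.
- **Bystanders:** in the last pictures the bottles and jars I could see stand where they were; the arm partly hid one bottle in the top view.

The two cameras disagreed by about 2–3 mm on some absolute positions, so I aligned the pins with the eyes and the ring with the spindle by comparing them in the same pictures.

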